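# Stack the sinker trays on their posts and weigh them down

### The job

Put the sinker stand together: slide the deep tray down over the four posts of the stand, then the divided tray on top of it, then the shallow cork-lined tray, each one fully down and level with a post through each corner hole. Then stand the biggest of the four teardrop lead weights upright in the middle of the shallow tray, let go, and leave the three smaller weights where they are.

Things in the scene. Friction and masses are not known exactly. Their poses are not given: they have to be found in the camera images.
- stand: Fixed stand: dark steel base plate 176 x 74 mm, 10 mm thick, lying on the bench, with four upright steel posts. Origin: centre of the plate's underside, on the bench; x along its length, y across, z up. The posts stand at x = +-66, y = +-15 mm, are 8 mm in diameter and end 84 mm above the bench; their last 10 mm taper to 3 mm. Its yaw is within 0.3 rad of the robot's x direction
- deep_tray_mid (a point): Centre (half-way up) of the loose deep aluminium tray: the narrowest and deepest, 30 mm high, undivided open box 108 mm long (x) and 52 mm wide (y), walls 4 mm, on a 5 mm floor plate 160 x 52 mm that sticks out 26 mm at each end and has a 12.5 mm square hole at each corner (x = +-66, y = +-15 mm). The long straight sides are gripped across the 52 mm. Either way round will do. Its place is lowest, resting on the stand's plate. 250 g
- divided_tray_mid (a point): Centre (half-way up) of the loose divided aluminium tray: 24 mm high, open box 108 mm long (x) and 57 mm wide (y), with two cross walls making three compartments, on a 5 mm floor plate 160 x 57 mm with a 12.5 mm square hole at each corner (x = +-66, y = +-15 mm). Either way round will do. Its place is second, resting on the rim of the deep tray. 250 g
- shallow_tray_mid (a point): Centre (half-way up) of the loose shallow aluminium tray: the widest and lowest, 18 mm high, undivided open box 108 mm long (x) and 62 mm wide (y), walls 4 mm, inside lined with cork, on a 5 mm floor plate 160 x 62 mm with a 12.5 mm square hole at each corner (x = +-66, y = +-15 mm). Either way round will do. Its place is third, resting on the rim of the divided tray, its inside floor then 69 mm above the bench. 250 g
- big_weight_mid (a point): Centre (half-way up, 33 mm above its foot) of the biggest loose lead weight: a round teardrop 66 mm high standing on a flat foot 30 mm across, 39 mm across the belly 12 mm above the foot, narrowing to a straight round stem 12 mm in diameter from 43 to 64 mm above the foot, by which it is easily gripped (10 to 31 mm above this point). z up along the stem. About 360 g
- weight_a_mid (a point): Centre (half-way up) of a smaller lead weight of the same shape, 46 mm high, 27 mm across; to be left alone
- weight_b_mid (a point): Centre (half-way up) of a smaller lead weight of the same shape, 44 mm high, 26 mm across; to be left alone
- weight_c_mid (a point): Centre (half-way up) of the smallest lead weight of the same shape, 40 mm high, 23 mm across; to be left alone
Mind the look-alikes: they are no part of the job. Leave any purple look-alike of the part that bears shallow_tray_mid alone. Leave any orange look-alike of the part that bears big_weight_mid alone.

How it is judged (in metres and radians):
On the way, in this order (a step that is already met when the one before it is completed fails the run):
1. the deep tray is fully down over the four posts (z of deep_tray_mid in the frame of stand between 0.0215 and 0.0285 m and horizontal distance between deep_tray_mid and stand below 0.008 m and angle between deep_tray_mid's own z axis and vertical below 0.05 rad and angle between the x axis of deep_tray_mid and the x axis of stand, either way round below 0.08 rad), for 0.2 s.
2. then the divided tray is fully down on it (all of step 1 and z of divided_tray_mid in the frame of stand between 0.0485 and 0.0555 m and horizontal distance between divided_tray_mid and stand below 0.008 m and angle between divided_tray_mid's own z axis and vertical below 0.05 rad and angle between the x axis of divided_tray_mid and the x axis of stand, either way round below 0.08 rad), for 0.2 s.
3. then the shallow tray is fully down on that (all of step 2 and z of shallow_tray_mid in the frame of stand between 0.0695 and 0.0765 m and horizontal distance between shallow_tray_mid and stand below 0.008 m and angle between shallow_tray_mid's own z axis and vertical below 0.05 rad and angle between the x axis of shallow_tray_mid and the x axis of stand, either way round below 0.08 rad), for 0.2 s.
4. then the biggest weight stands in the shallow tray (all of step 3 and z of big_weight_mid in the frame of shallow_tray_mid between 0.025 and 0.033 m and horizontal distance between big_weight_mid and shallow_tray_mid below 0.03 m and angle between big_weight_mid's own z axis and vertical below 0.12 rad), for 0.2 s.
At the end, for the whole second after the job is handed in: Trays on the posts from the bottom: deep, divided, shallow; each within 3.5 mm of seated height, 0.05 rad of level, 8 mm of centre, 0.08 rad of lined up. Biggest weight upright (0.12 rad) on the shallow tray's floor, within 30 mm of its centre. All at rest (20 mm/s) (all of step 4 and linear speed of each of deep_tray, divided_tray, shallow_tray, big_weight below 0.02 m/s); the robot touches nothing.
It fails at once if a smaller weight is moved by more than 30 mm or toppled (distance of any of weight_a_mid, weight_b_mid, weight_c_mid from where it was at the start of the episode above 0.03 m or angle between any of weight_a_mid, weight_b_mid, weight_c_mid's own z axis and vertical above 0.7 rad).
It also fails if it takes over 128 s, if anything falls off the work surface, if the arm or the gripper's body presses on something with over 40 N, if the wrist force passes 120 N, or if a joint passes its speed limit or range.

### The arm

A 6-joint arm with a two-finger parallel gripper is mounted at the origin on the work surface. World frame = base frame: x ahead of the robot, y to its left, z up, the work surface at z = 0. Lengths are in mm, angles in rad, forces in N, time in s.
With the tool pointing down it reaches from about 300 to 775 mm from the base axis. Payload 14.6 kg.
Tool frame: the origin (TCP) lies between the finger pads; the fingertips stand 22 mm ahead of it and the grasp point (between the pads) lies 3 mm ahead of it (finger_overhang is the distance from the TCP to the fingertips, in mm); z points along the fingers, y is the direction in which the jaws open and shut (so a half turn about z gives the same grasp; the last joint's range is limited). The gripper opens to 94 mm and grips with 3 to 60 N. Pads are 16 mm wide; open, the fingers measure 119 mm over their backs; the gripper's body (75 mm by 177 mm) begins 78 mm behind the grasp point.
Start: joints at [1.195, 0.3, 1.521, -0, 1.321, -0.067], TCP at [167.151, 523.975, 227.446] pointing down, gripper open.
Joint ranges: [-3.03, 3.03], [-0.79, 2.21], [0.23, 2.52], [-1.04, 4.18], [0, 3.07], [-2.55, 2.55]. Speed limits (rad/s): [2.22, 2.22, 2.57, 3.14, 3.14, 3.14].

### API

Orientations are given as [roll, pitch, yaw] about the fixed x, y, z axes, in that order (R = Rz(yaw) Ry(pitch) Rx(roll)).
In Python, from cell import * gives the robot as it stands.
- The arm moves only by the tool jog_arm, never from a script. Its argument "increments" is a list of rows, each a list of 7 numbers: the shift along the tool's x, y, z in cm, then the turn, a rotation vector about the tool's x, y, z in degrees, then the finger opening in cm, from 0 to 9.4. In form: [[x, y, z, wx, wy, wz, grip], ...]. A call has 1 to 20 rows; each row shifts and turns the commanded pose from where the row before left it, along the tool's axes as they then stand; what a row does not reach is not made up. A row lasts 1/8 s, in which the tool goes at most 62.5 mm and 10.7 degrees, less where a joint would pass 70% of its speed; a pose out of reach is approached as far as the arm can. A call is refused whole if a number of a shift passes 6.25 or a number of a turn 10.7, either way. A call with a gripper value outside its range is refused whole. The fingers move at their own pace and stop on an object; "squeeze" is the grip in N (left out, the last holds). Time passes only in rows, so rows that do not move let the fingers close. It gives the time, the measured TCP pose, the force and the opening at its end, in the units of the state.
- read_state(): the state, without advancing time (a new reading comes with each control period).
- camera(name): name is "scene" or "top" or "wrist"; returns a dict with "image" (420x560x3 uint8, red, green, blue), "K" (3x3 intrinsics, pixels), "k1" (the pictures are not rectified: a ray, as slopes to the right and down, at radius r is drawn at 1 + k1 r^2 times it, then the intrinsics apply), "rvec" (rotation vector, rad) and "tvec" (3), from world to camera coordinates, as OpenCV has them. Camera axes: x right, y down, z forward; pixel columns grow to the right and rows downward; lengths in mm; the calibration is good to about 2 mm. A picture is of the moment at which its call begins. There is no depth.
- sign_off(): hands the job in, once; it reports no verdict.
Trained networks look in a picture, given as the dict that the camera call returned (one of the last four; its "shot" number tells which), for a name from the list of things; names that differ only in an ending like _2 or _b are one class to them, and where a whole thing is asked for, a point or a joint stands for the part that bears it (a point fixed in the world has none). Each returns a list of dicts, best first, with "conf" (0 to 1); they miss things now and then, are a little off and sometimes report something else, mostly with a low value. They report only what shows in the picture. A call takes as long as a camera call. They do not tell look-alikes from the thing itself.
- recognise(picture, name): "centre" ([x, y, z] in mm, in the coordinates of the camera as it stood for that picture, good to about 4 mm: the middle of the surface that is visible of it).
- regions_of(picture, name): "mask" (420x560 bool, what is visible of it).
The state is a dict: "clock": time; "joints": joint angles; "qd": joint speeds; "effort": joint torques, N m; "eef_pos": TCP position; "eef_rot": TCP orientation; "wrist_force": force on the tool from outside, world axes, zero at the start; "moment": the same for the moment, N m; "finger_gap": finger opening in mm.
Only numpy, scipy, OpenCV 4.12 (cv2) and the standard library are available. Lean on these libraries where they do the work, as an engineer would, in place of code of your own. Each camera call takes 0.05 s, during which the arm holds its last target.

## Working session

There is one attempt and no reset: what is moved stays moved. The work goes in short steps, Python scripts to look and compute and a tool call to move; the robot and the scene stay as the last step left them, time stands still between calls to the robot, and variables do not carry over. Pictures are saved under pics/ and viewed, and the job is handed in when it is done.

Besides the shell and the picture viewer there is one more tool, called as name(argument=value, ...), one argument or row to a line, values as JSON. jog_arm: Moves the arm, as the interface text tells. Its arguments: {"type":"object","properties":{"increments":{"type":"array"},"squeeze":{"type":"number"}},"required":["increments"]}

```bash
ls; mkdir -p pics; cat > h.py <<'E'
from cell import *
import numpy as np, cv2
def save(n,c): cv2.imwrite('pics/'+n+'.png',cv2.cvtColor(c['image'],cv2.COLOR_RGB2BGR))
def R(c): return cv2.Rodrigues(np.array(c['rvec'],float))[0]
def ray(c,uv):
    K=np.array(c['K']);k=c['k1']
    d=np.array([(uv[0]-K[0,2])/K[0,0],(uv[1]-K[1,2])/K[1,1]])
    u=cv2.undistortPoints(np.array([[uv]],float),K,np.array([k,0,0,0,0.]))[0,0]
    r=R(c);o=-r.T@np.array(c['tvec'],float).ravel();return o,r.T@np.array([u[0],u[1],1.])
def atz(c,uv,z):
    o,d=ray(c,uv);return o+d*(z-o[2])/d[2]
def proj(c,P):
    P=np.atleast_2d(np.array(P,float))
    return cv2.projectPoints(P,np.array(c['rvec'],float),np.array(c['tvec'],float).reshape(3,1),np.array(c['K'],float),np.array([c['k1'],0,0,0,0.]))[0][:,0]
def w(c,p): return R(c).T@(np.array(p,float)-np.array(c['tvec'],float).ravel())
E
python3 - <<'E'
from h import *
for n in ['scene','top','wrist']:
    c=camera(n);save(n+'0',c)
    print(n,np.array(c['K']).tolist(),c['k1'],w(c,[0,0,0]))
    if n!='wrist':
        for t in ['stand','deep_tray_mid','divided_tray_mid','shallow_tray_mid','big_weight_mid','weight_a_mid']:
            for r in recognise(c,t): print(t,r['conf'],w(c,r['centre']).round(),proj(c,w(c,r['centre'])).round())
print(read_state())
E
```

```text
pics
scene [[479.8772805788695, 0.0, 273.86583320294017], [0.0, 479.8772805788695, 212.55244070819782], [0.0, 0.0, 1.0]] 0.04877956198687175 [1359.56299351  126.55940101  817.49800632]
stand 0.82 [ 530. -124.   14.] [[229. 213.]]
stand 0.51 [491. 355.  10.] [[429. 222.]]
deep_tray_mid 0.98 [ 534. -371.   10.] [[133. 206.]]
deep_tray_mid 0.32 [492. 357.   9.] [[430. 223.]]
shallow_tray_mid 0.91 [530. 135.   3.] [[335. 226.]]
shallow_tray_mid 0.63 [299. 159.   5.] [[349. 168.]]
big_weight_mid 0.7 [ 780. -233.   32.] [[151. 284.]]
big_weight_mid 0.49 [ 693. -167.   24.] [[194. 258.]]
weight_a_mid 0.61 [532. 138.   1.] [[336. 228.]]
top [[452.35924130983454, 0.0, 277.4502242435948], [0.0, 452.35924130983454, 205.78326213348075], [0.0, 0.0, 1.0]] -0.09224124816446512 [433.92836836   8.12925308 999.79476513]
stand 0.69 [ 516. -126.   13.] [[327. 219.]]
deep_tray_mid 0.89 [ 524. -366.    6.] [[433. 216.]]
divided_tray_mid 0.97 [473. 359.   5.] [[107. 236.]]
shallow_tray_mid 0.85 [525. 146.   7.] [[204. 214.]]
big_weight_mid 0.72 [ 766. -232.   27.] [[374. 108.]]
big_weight_mid 0.63 [ 680. -
[... 164 characters left out ...]
 [ 88.91979905 547.99078637 384.24354744]
{'clock': 0.75, 'joints': array([ 1.19542378e+00,  2.99865271e-01,  1.52099187e+00,  2.20843317e-05,
        1.32071940e+00, -6.65845982e-02]), 'qd': array([-0.000825  ,  0.00039256,  0.00128375, -0.00130902, -0.0012698 ,
       -0.00031829]), 'effort': array([-2.87278326e-04, -5.31612289e+01, -3.52889907e+01,  7.07968441e-02,
        2.11346580e-02,  1.98756032e-05]), 'eef_pos': array([167.13285182, 523.97942103, 227.46808022]), 'eef_rot': array([ 3.14157516e+00, -2.02784072e-05,  2.83279924e+00]), 'wrist_force': array([ 0.76223066, -0.62898613,  0.69377804]), 'moment': array([-0.02039646,  0.00362105, -0.00937373]), 'finger_gap': 93.72594711184898}
```

View pics/scene0.png

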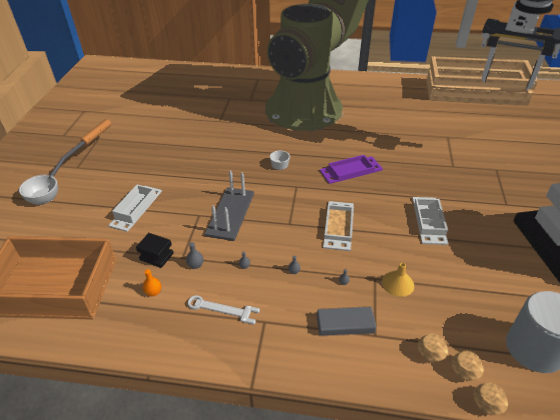

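View pics/top0.png

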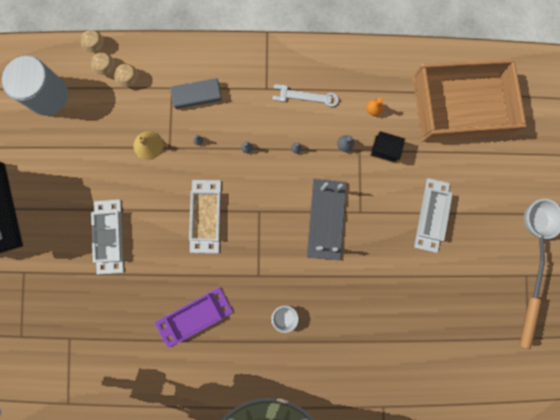

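View pics/wrist0.png

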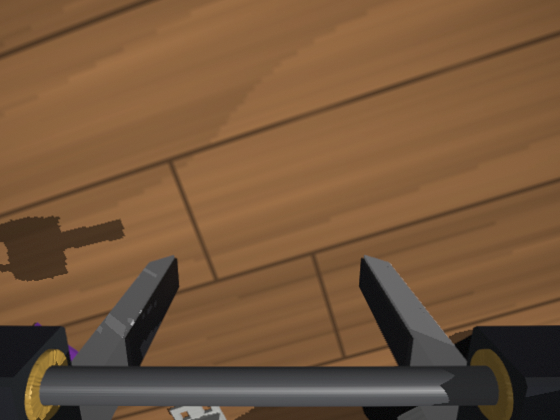

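The top view (up = +x, left = +y) shows these things, in pixels:
- Divided tray (107,236), shallow cork tray (205,216) and stand (327,219).
- Deep tray (433,216).
- Big weight (346,143), with the three small weights at (297,147), (248,147) and (198,139).
- Look-alikes: the purple tray (194,318) and the orange weight (375,107).

```bash
python3 - <<'E'
from h import *
c=camera('top')
im=cv2.cvtColor(c['image'],cv2.COLOR_RGB2BGR)
cv2.imwrite('pics/topz1.png',cv2.resize(im[90:280,80:280],None,fx=4,fy=4)[:600,:800])
cv2.imwrite('pics/topz2.png',cv2.resize(im[90:280,280:480],None,fx=4,fy=4)[:600,:800])
for t,z in [('stand',10),('deep_tray_mid',5),('divided_tray_mid',5),('shallow_tray_mid',5),('big_weight_mid',0)]:
    for r in regions_of(c,t):
        m=r['mask'].astype(np.uint8)
        cs=max(cv2.findContours(m,0,2)[0],key=cv2.contourArea)
        P=np.array([atz(c,p[0].astype(float),z)[:2] for p in cs],np.float32)
        print(t,r['conf'],m.sum(),cv2.minAreaRect(P))
c=camera('wrist');s=read_state()
from scipy.spatial.transform import Rotation as Ro
Rt=Ro.from_euler('xyz',s['eef_rot']).as_matrix()
print('cam in tool',Rt.T@(w(c,[0,0,0])-s['eef_pos']));print('cam axes in tool (cols)',(Rt.T@R(c).T).round(3))
print(proj(c,[s['eef_pos'],s['eef_pos']-[0,0,180]]))
E
```

```text
stand 0.92 2596 ((516.119384765625, -126.0960693359375), (75.05619049072266, 175.86500549316406), 86.27702331542969)
deep_tray_mid 0.61 1727 ((524.9815673828125, -370.0199279785156), (63.54112243652344, 160.50872802734375), 77.97270965576172)
divided_tray_mid 0.68 1930 ((472.8007507324219, 359.67645263671875), (160.38169860839844, 66.26559448242188), 4.39101505279541)
shallow_tray_mid 0.94 2122 ((300.23541259765625, 163.165283203125), (65.09226989746094, 159.719482421875), 29.626996994018555)
shallow_tray_mid 0.86 1955 ((520.38427734375, 144.52752685546875), (64.40906524658203, 159.8804931640625), 89.95320129394531)
big_weight_mid 0.76 260 ((779.4642944335938, -238.88258361816406), (37.66913604736328, 44.546478271484375), 88.72692108154297)
big_weight_mid 0.58 134 ((691.1771240234375, -172.1413116455078), (25.707056045532227, 27.932109832763672), 1.0003529787063599)
big_weight_mid 0.19 1943 ((473.064453125, 361.51611328125), (161.03158569335938, 66.63308715820312), 4.463584899902344)
cam in tool [  81.81735587   -0.882881   -156.79238293]
cam axes in tool (cols) [[ 0.    -0.959 -0.283]
 [ 1.     0.    -0.   ]
 [ 0.    -0.283  0.959]]
[[270.57485778 291.11477534]
 [269.63337709 198.69480528]]
```

jog_arm(
  increments=[
    [0, 0, 0, 0, 0, -7, 9.4],
    [0, 0, 0, 0, 0, -7, 9.4],
    [-2.79, -4.47, 0, 0, 0, 0, 9.4],
    [-2.79, -4.47, 0, 0, 0, 0, 9.4],
    [-2.79, -4.47, 0, 0, 0, 0, 9.4],
    [-2.79, -4.47, 0, 0, 0, 0, 9.4],
    [-2.79, -4.47, 0, 0, 0, 0, 9.4],
    [-2.79, -4.47, 0, 0, 0, 0, 9.4],
    [-2.79, -4.47, 0, 0, 0, 0, 9.4],
    [-2.79, -4.47, 0, 0, 0, 0, 9.4],
    [-2.79, -4.47, 0, 0, 0, 0, 9.4],
    [-2.79, -4.47, 0, 0, 0, 0, 9.4],
    [-2.79, -4.47, 0, 0, 0, 0, 9.4],
    [-2.79, -4.47, 0, 0, 0, 0, 9.4],
    [-2.79, -4.47, 0, 0, 0, 0, 9.4],
    [-2.79, -4.47, 0, 0, 0, 0, 9.4],
    [0, 0, 0, 0, 0, 0, 9.4],
  ],
)

```text
clock: 3.22
eef_pos: [517.2, -128.1, 226.7]
eef_rot: [-3.142, -0.001, 3.074]
wrist_force: [-0.9, 0.6, -0.3]
finger_gap: 93.9
```

```bash
cat >> h.py <<'E'
from scipy.spatial.transform import Rotation as Ro
def delta(x,y,z,yawdeg=None):
    s=read_state();p=s['eef_pos'];Rt=Ro.from_euler('xyz',s['eef_rot'])
    y0=np.degrees(s['eef_rot'][2]);print('pose',p.round(1),'rpy',np.degrees(s['eef_rot']).round(2),'t',s['clock'],'F',s['wrist_force'].round(1),'gap',s['finger_gap'])
    if yawdeg is None: yawdeg=y0
    wz=-(yawdeg-y0); wz=(wz+180)%360-180
    Rn=Ro.from_euler('xyz',[180,0,yawdeg],degrees=True)
    print('tilt err',((Rt.inv()*Rn).as_rotvec(degrees=True)).round(2))
    print('wz',round(wz,2),'then shift cm',(Rn.inv().apply(np.array([x,y,z])-p)/10).round(3))
E
python3 - <<'E'
from h import *
c=camera('wrist');save('w_stand',c)
th=np.radians(-3.7);ux=np.array([np.cos(th),np.sin(th),0]);uy=np.array([-ux[1],ux[0],0]);o=np.array([516.1,-126.1,0])
P=[o+ux*a+uy*b+[0,0,84] for a in(-66,66) for b in (-15,15)]+[o+ux*a+uy*b+[0,0,10] for a in(-88,88) for b in (-37,37)]
print(proj(c,P).round(1))
for r in regions_of(c,'stand'): 
    ys,xs=np.where(r['mask']);print(r['conf'],xs.min(),xs.max(),ys.min(),ys.max())
E
```

```text
[[252.9 126.1]
 [291.7 126. ]
 [255.1 281.5]
 [289.5 281.5]
 [232.5  98.4]
 [310.7  98.2]
 [237.3 269.5]
 [306.  269.4]]
```

View pics/w_stand.png

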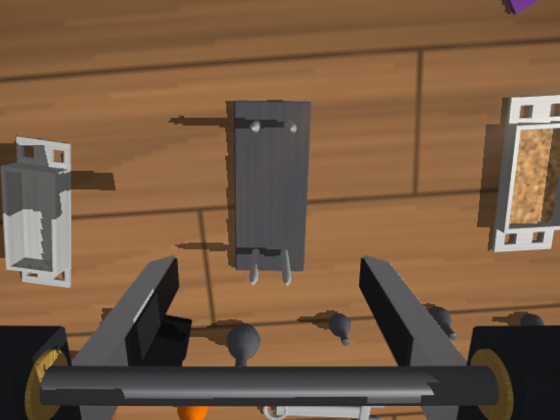

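View pics/topz2.png

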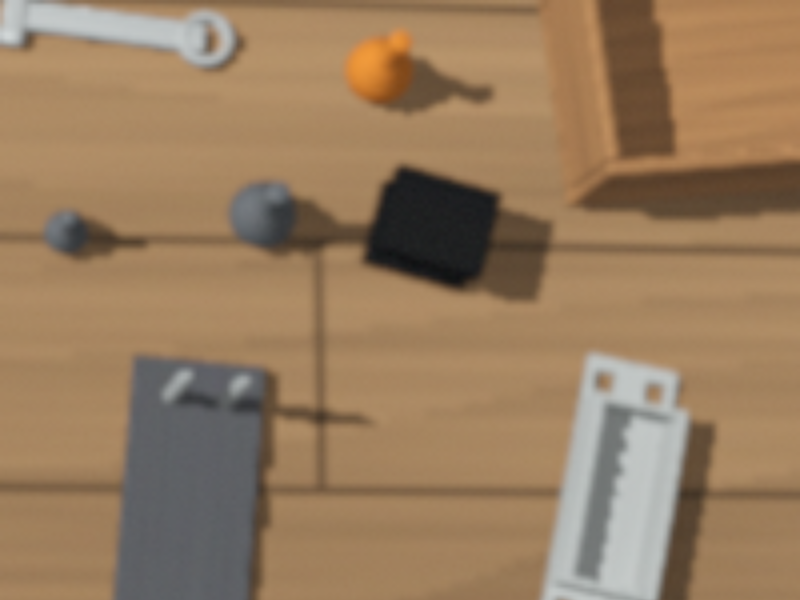

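The wrist view shows the stand plate at about (235–310, 100–270). Post tips are near (256,125), (293,127), (254,283) and (288,283). I'll zoom in for a precise reading.

```bash
python3 - <<'E'
from h import *
im=cv2.imread('pics/w_stand.png')
a=cv2.resize(im[85:145,220:320],None,fx=8,fy=8,interpolation=cv2.INTER_CUBIC)
cv2.imwrite('pics/z_a.png',a)
b=cv2.resize(im[235:295,220:320],None,fx=8,fy=8,interpolation=cv2.INTER_CUBIC)
cv2.imwrite('pics/z_b.png',b)
E
```

```text
(no output)
```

View pics/z_a.png

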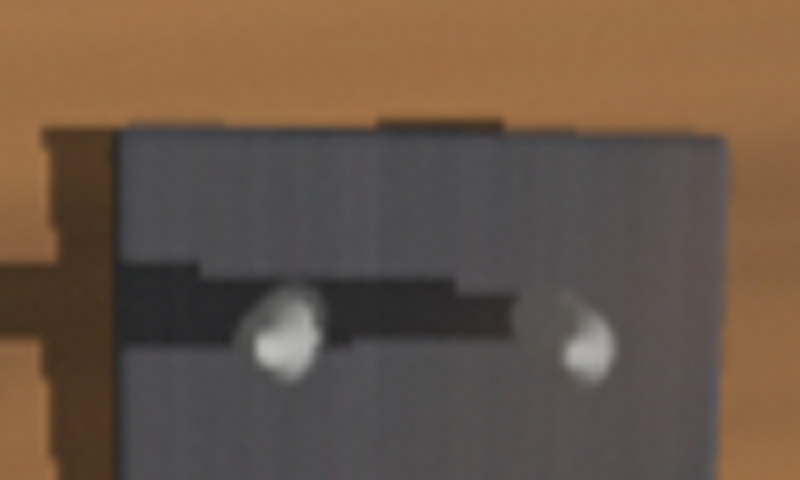

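View pics/z_b.png

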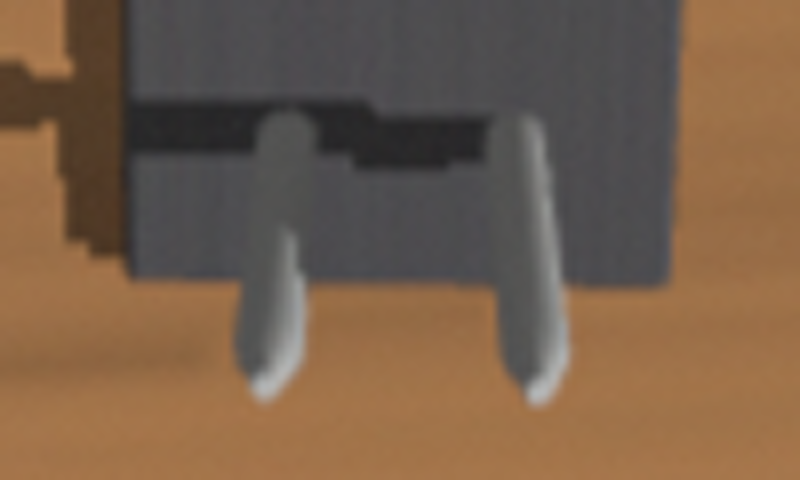

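```bash
cat >> h.py <<'E'
from scipy.optimize import least_squares
def fit(c,L,uv,x0):
    L=np.array(L,float);uv=np.array(uv,float)
    def W(p):
        t=np.radians(p[2]);ct,st=np.cos(t),np.sin(t)
        return np.c_[p[0]+ct*L[:,0]-st*L[:,1],p[1]+st*L[:,0]+ct*L[:,1],L[:,2]]
    r=least_squares(lambda p:(proj(c,W(p))-uv).ravel(),x0,x_scale=[1,1,.5],loss='soft_l1')
    print('fit',r.x.round(2),'res px\n',(proj(c,W(r.x))-uv).round(1).tolist());return r.x
E
python3 - <<'E'
from h import *
c=camera('wrist')
o=lambda u,v,v0:(220+u/8-.44,v0+v/8-.44)
# image up = -x, right = +y
L=[(-88,-37,10),(-88,37,10),(88,-37,10),(88,37,10)]
uv=[o(118,130,85),o(727,138,85),o(130,278,235),o(668,286,235)]
T=[(-66,-15,84),(-66,15,84),(66,-15,84),(66,15,84)]
tv=[o(290,350,85),o(588,350,85),o(264,390,235),o(540,391,235)]
fit(c,L,uv,[516,-126,-3.7]);fit(c,T,tv,[516,-126,-3.7]);fit(c,L+T,uv+tv,[516,-126,-3.7])
delta(525,-370,226,168)
E
```

```text
fit [ 517.31 -124.45   -4.6 ] res px
 [[-0.9, -0.8], [0.9, -0.6], [-0.6, 1.3], [0.6, 1.2]]
fit [ 517.12 -123.91   -5.15] res px
 [[-0.8, -0.3], [0.5, 0.7], [0.2, -0.5], [-0.0, 0.1]]
fit [ 517.15 -124.11   -4.89] res px
 [[-0.1, -1.2], [1.7, -0.6], [-0.7, 0.9], [0.5, 1.2], [-1.5, -0.2], [-0.1, 0.6], [0.3, -0.4], [0.1, 0.1]]
pose [ 516.3 -125.   227.4] rpy [ 1.7999e+02 -2.0000e-02  1.7632e+02] t 3.375 F [-0.3 -0.   0.2] gap 93.92892399664157
tilt err [ 0.01 -0.02  8.32]
wz 8.32 then shift cm [ -5.943 -23.78    0.141]
```

```bash
python3 - <<'E'
from h import *
c=camera('wrist');save('w_stand2',c);im=cv2.imread('pics/w_stand2.png')
a=cv2.resize(im[90:140,225:320],None,fx=6,fy=6,interpolation=cv2.INTER_CUBIC)
b=cv2.resize(im[240:290,225:320],None,fx=6,fy=6,interpolation=cv2.INTER_CUBIC)
cv2.imwrite('pics/z2.png',np.vstack([a,b]));print(read_state()['eef_pos'])
E
```

```text
[ 516.32929488 -124.76005943  227.60082641]
```

View pics/z2.png

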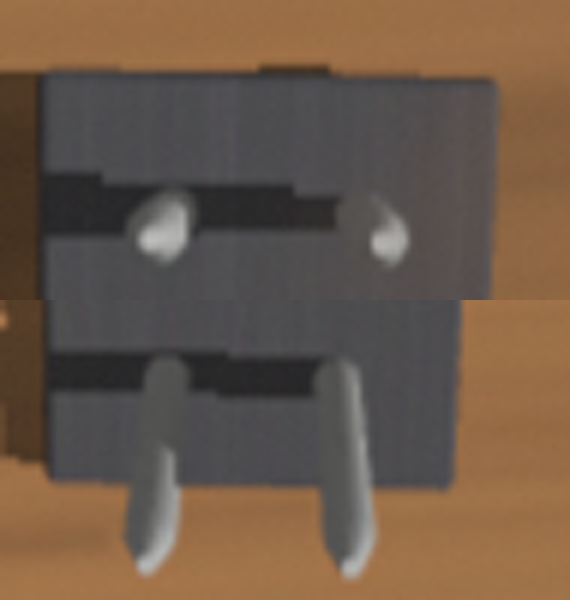

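```bash
python3 - <<'E'
from h import *
c=camera('wrist');save('w_stand3',c);print(abs(cv2.imread('pics/w_stand3.png').astype(int)-cv2.imread('pics/w_stand2.png')).mean(),read_state()['eef_pos'])
o=lambda u,v:(225+u/6-.42,(90+v/6 if v<300 else 190+v/6)-.42)
L=[(-88,-37,10),(-88,37,10),(88,-37,10),(88,37,10)]
uv=[o(43,72),o(499,78),o(49,480),o(453,487)]
T=[(-66,-15,84),(-66,15,84),(66,-15,84),(66,15,84)]
tv=[o(165,246),o(390,246),o(147,566),o(349,569)]
fit(c,L,uv,[516,-126,-3.7]);fit(c,T,tv,[516,-126,-3.7]);fit(c,L+T,uv+tv,[516,-126,-3.7])
delta(525,-370,226,168)
E
```

```text
1.2285104875283446 [ 516.39225718 -124.69629249  227.71866317]
fit [ 517.89 -126.62   -4.74] res px
 [[-1.0, -1.0], [0.9, -0.5], [-0.5, 1.2], [0.6, 1.2]]
fit [ 518.41 -126.32   -5.35] res px
 [[-0.6, -0.8], [0.4, 0.4], [-0.2, 0.0], [0.3, 0.4]]
fit [ 518.24 -126.4    -5.05] res px
 [[-0.2, -0.9], [1.6, 0.1], [-0.7, 1.3], [0.3, 1.7], [-1.2, -0.9], [-0.2, 0.0], [0.1, -0.1], [0.6, 0.2]]
pose [ 516.4 -124.7  227.7] rpy [1.8000e+02 2.0000e-02 1.7637e+02] t 3.475 F [-0.5 -1.  -0.4] gap 94.12957385130801
tilt err [0.   0.02 8.37]
wz 8.37 then shift cm [ -5.942 -23.815   0.172]
```

jog_arm(
  increments=[
    [0, 0, 0, 0, 0, 4.2, 9.4],
    [0, 0, 0, 0, 0, 4.2, 9.4],
    [-1.19, -4.76, 0, 0, 0, 0, 9.4],
    [-1.19, -4.76, 0, 0, 0, 0, 9.4],
    [-1.19, -4.76, 0, 0, 0, 0, 9.4],
    [-1.19, -4.76, 0, 0, 0, 0, 9.4],
    [-1.19, -4.76, 0, 0, 0, 0, 9.4],
    [0, 0, 0, 0, 0, 0, 9.4],
    [0, 0, 0, 0, 0, 0, 9.4],
    [0, 0, 0, 0, 0, 0, 9.4],
  ],
)

```text
clock: 4.72
eef_pos: [525.4, -369.4, 227.9]
eef_rot: [-3.141, 0.0, 2.932]
wrist_force: [-0.0, 0.4, 0.4]
finger_gap: 94.0
```

```bash
python3 - <<'E'
from h import *
c=camera('wrist');save('w_deep',c);print(read_state()['eef_pos'],read_state()['eef_rot'])
im=cv2.imread('pics/w_deep.png')
cv2.imwrite('pics/z3.png',cv2.resize(im[90:290,190:340],None,fx=3,fy=3,interpolation=cv2.INTER_CUBIC))
E
```

```text
[ 525.3422874  -369.63942501  227.9392907 ] [-3.14138839e+00  4.84749995e-04  2.93206400e+00]
```

View pics/z3.png

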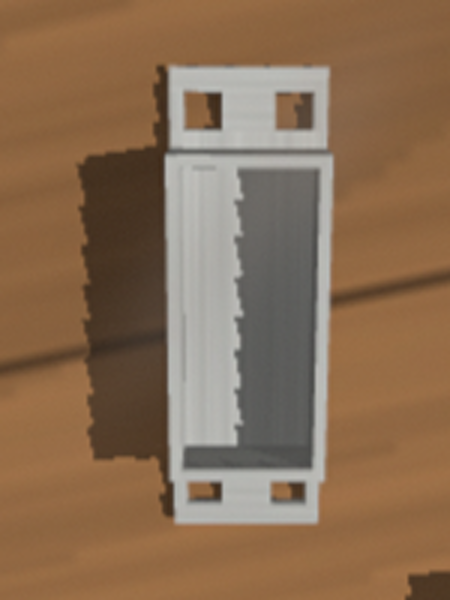

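```bash
python3 - <<'E'
from h import *
c=camera('wrist')
o=lambda u,v:(190+u/3-.33,90+v/3-.33)
L=[(-80,-26,5),(-80,26,5),(80,-26,5),(80,26,5)]
uv=[o(170,67),o(329,67),o(176,523),o(318,523)]
T=[(-54,-26,30),(-54,26,30),(54,-26,30),(54,26,30)]
tv=[o(165,153),o(332,153),o(168,481),o(324,481)]
x0=[525,-370,-12]
fit(c,L,uv,x0);fit(c,T,tv,x0);f=fit(c,L+T,uv+tv,x0)
delta(f[0],f[1],26,f[2]+180)
E
```

```text
fit [ 529.62 -367.62  -12.13] res px
 [[-0.3, -0.2], [0.2, -0.0], [-0.2, 0.1], [0.2, 0.2]]
fit [ 529.   -368.05  -12.22] res px
 [[-0.3, 0.0], [0.2, 0.3], [0.2, -0.3], [-0.1, -0.1]]
fit [ 529.3  -367.85  -12.17] res px
 [[-0.5, -0.5], [0.0, -0.3], [-0.5, -0.2], [-0.1, -0.0], [-0.1, 0.3], [0.4, 0.5], [0.5, -0.0], [0.2, 0.1]]
pose [ 525.3 -369.8  227.9] rpy [-1.7999e+02  3.0000e-02  1.6798e+02] t 4.825 F [ 0.1 -0.6 -0.5] gap 93.78328880132702
tilt err [-0.01  0.03  0.15]
wz 0.15 then shift cm [-0.347  0.276 20.193]
```

jog_arm(
  increments=[
    [-0.17, 0.14, 0, 0, 0, 0.15, 9.4],
    [-0.18, 0.14, 4, 0, 0, 0, 9.4],
    [0, 0, 5, 0, 0, 0, 9.4],
    [0, 0, 5, 0, 0, 0, 9.4],
    [0, 0, 4.5, 0, 0, 0, 9.4],
    [0, 0, 1.65, 0, 0, 0, 9.4],
    [0, 0, 0, 0, 0, 0, 9.4],
    [0, 0, 0, 0, 0, 0, 4.5],
    [0, 0, 0, 0, 0, 0, 4.5],
    [0, 0, 0, 0, 0, 0, 4.5],
    [0, 0, 0, 0, 0, 0, 4.5],
    [0, 0, 0, 0, 0, 0, 4.5],
  ],
  squeeze=40,
)

```text
clock: 6.32
eef_pos: [529.1, -368.7, 26.2]
eef_rot: [3.141, 0.0, 2.928]
wrist_force: [0.6, 2.8, 3.2]
finger_gap: 51.9
```

jog_arm(
  increments=[
    [0, 0, -2, 0, 0, 0, 4.5],
    [0, 0, -4, 0, 0, 0, 4.5],
    [0, 0, -5, 0, 0, 0, 4.5],
    [0, 0, -0.5, 0, 0, 0, 4.5],
    [0, 0, 0, 0, 0, 0, 4.5],
    [0, 0, 0, 0, 0, 0, 4.5],
  ],
)

```text
clock: 7.08
eef_pos: [528.4, -368.5, 139.4]
eef_rot: [3.141, -0.002, 2.928]
wrist_force: [0.8, 0.1, -3.4]
finger_gap: 51.6
```

```bash
python3 - <<'E'
from h import *
c=camera('wrist');save('w_deep2',c);print(read_state()['eef_pos'],read_state()['eef_rot'])
E
```

```text
[ 528.47882646 -368.54032531  139.4418009 ] [ 3.14052536e+00 -2.27138000e-03  2.92786572e+00]
```

View pics/w_deep2.png

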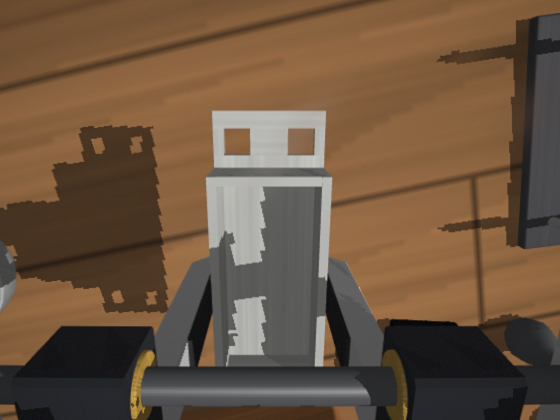

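The held tray sits level in the wrist view: plate end at row 111 (columns 213–326) and rim end at row 178 (columns 207–331). I'll use this to calibrate the hand-eye offset.

```bash
python3 - <<'E'
from h import *
c=camera('wrist');im=cv2.imread('pics/w_deep2.png')
cv2.imwrite('pics/z4.png',cv2.resize(im[100:200,190:345],None,fx=5,fy=5,interpolation=cv2.INTER_CUBIC))
z=113.4
L=[(-80,-26,5+z),(-80,26,5+z),(-54,-26,30+z),(-54,26,30+z)]
f=fit(c,L,[(212.8,111),(325.5,111),(207,178),(331,178)],[529,-368,-12])
s=read_state();y=s['eef_rot'][2];d=f[:2]-s['eef_pos'][:2]
print('tray in tool xy by camera',[d@[np.cos(y),np.sin(y)],d@[np.sin(y),-np.cos(y)]],f[2]+180-np.degrees(y))
E
```

```text
fit [ 528.71 -369.38  -12.26] res px
 [[-0.8, 0.3], [0.7, 0.4], [-1.2, -0.3], [1.5, -0.3]]
tray in tool xy by camera [np.float64(-0.2816246716246609), np.float64(-0.7371792899435377)] -0.015918090442170296
```

View pics/z4.png

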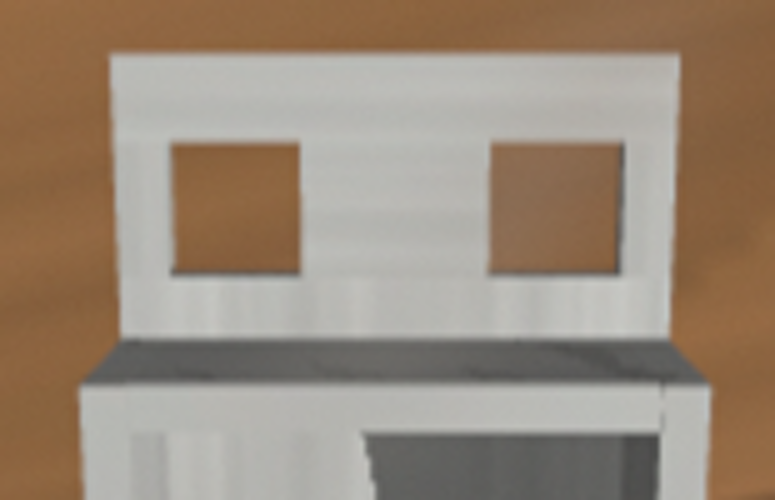

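```bash
python3 - <<'E'
from h import *
im=cv2.imread('pics/w_stand3.png').astype(np.float32)
c=camera('wrist')
# edges of plate sides: subpixel horizontal gradient on rows 106..265
g=cv2.GaussianBlur(im,(0,0),1)
def edge(lo,hi,rows):
    out=[]
    for v in rows:
        d=np.abs(np.diff(im[v,lo:hi,2]-im[v,lo:hi,0]*1.0)) # red-blue contrast
        out.append((lo+(d*(np.arange(len(d))+.5)).sum()/d.sum(),v))
    return np.array(out)
R_=edge(300,314,range(140,240));
import numpy as np
print(np.polyfit(R_[:,1],R_[:,0],1))
L_=[]
for v in range(140,240):
    g=im[v].mean(1); row=im[v,228:245,2]-im[v,228:245,0]
    d=np.abs(np.diff(row)); L_.append((228+(d*(np.arange(len(d))+.5)).sum()/d.sum(),v))
L_=np.array(L_);print(np.polyfit(L_[:,1],L_[:,0],1))
np.save('edges.npy',np.r_[L_,R_])
delta(517.9,-125.7,139.4,175.1)
E
```

```text
[-4.10752254e-02  3.11765219e+02]
[7.33004724e-03 2.31205007e+02]
pose [ 528.7 -368.7  139.8] rpy [ 1.7996e+02 -9.0000e-02  1.6776e+02] t 7.225 F [-0.2  0.2 -2.4] gap 51.8804324207704
tilt err [ 0.05 -0.09 -7.34]
wz -7.34 then shift cm [ 3.15  24.116  0.045]
```

jog_arm(
  increments=[
    [0, 0, 0, 0, 0, -3.7, 4.5],
    [0, 0, 0, 0, 0, -3.65, 4.5],
    [0.4, 3, 0, 0, 0, 0, 4.5],
    [0.55, 4.2, 0, 0, 0, 0, 4.5],
    [0.55, 4.2, 0, 0, 0, 0, 4.5],
    [0.55, 4.2, 0, 0, 0, 0, 4.5],
    [0.55, 4.2, 0, 0, 0, 0, 4.5],
    [0.4, 3, 0, 0, 0, 0, 4.5],
    [0.15, 1.32, 0, 0, 0, 0, 4.5],
    [0, 0, 0, 0, 0, 0, 4.5],
    [0, 0, 0, 0, 0, 0, 4.5],
    [0, 0, 0, 0, 0, 0, 4.5],
  ],
)

```text
clock: 8.72
eef_pos: [518.1, -126.7, 140.8]
eef_rot: [-3.142, -0.0, 3.055]
wrist_force: [0.1, 0.3, -1.1]
finger_gap: 51.8
```

```bash
python3 - <<'E'
from h import *
c=camera('wrist');save('w5',c);im=cv2.imread('pics/w5.png')
cv2.imwrite('pics/z5.png',cv2.resize(im[60:260,180:360],None,fx=3,fy=3,interpolation=cv2.INTER_CUBIC))
c=camera('scene');save('s5',c);im=cv2.imread('pics/s5.png')
cv2.imwrite('pics/zs5.png',cv2.resize(im[120:270,150:320],None,fx=4,fy=4,interpolation=cv2.INTER_CUBIC))
delta(517.9,-125.7,139.4,175.1)
E
```

```text
pose [ 518.1 -126.4  140.9] rpy [-1.8000e+02 -1.0000e-02  1.7506e+02] t 8.825 F [-0.1  0.7 -1.9] gap 51.589889560492445
tilt err [-0.   -0.01 -0.04]
wz -0.04 then shift cm [0.027 0.073 0.145]
```

View pics/z5.png

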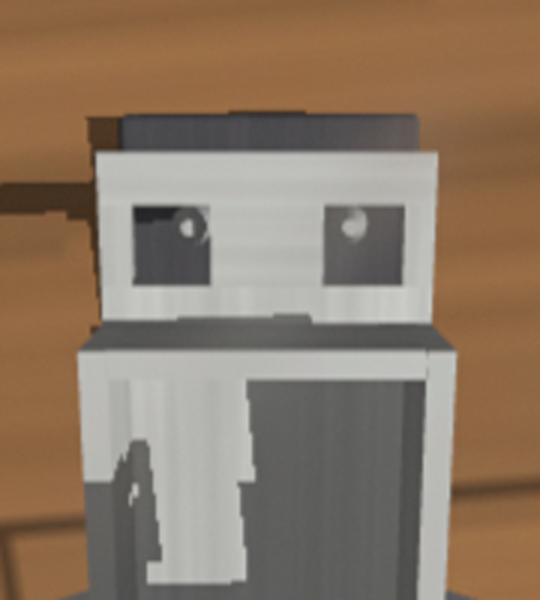

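View pics/zs5.png

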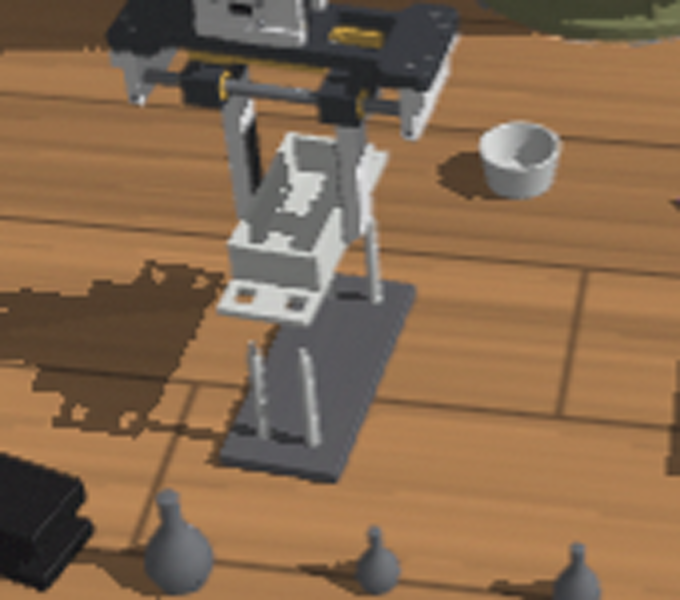

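```bash
cat >> h.py <<'E'
def intool(p):
    s=read_state();y=s['eef_rot'][2];d=np.array(p)[:2]-s['eef_pos'][:2]
    return np.array([d@[np.cos(y),np.sin(y)],d@[np.sin(y),-np.cos(y)]]).round(2)
E
python3 - <<'E'
from h import *
c=camera('wrist')
o=lambda u,v:(180+u/3-.33,60+v/3-.33)
for z,uv in [(119.9,(132,205)),(119.9,(210,205)),(119.9,(323,205)),(119.9,(405,205)),(119.9,(132,286)),(119.9,(405,286)),(84,(190,229)),(84,(355,228))]:
    print(z,intool(atz(c,o(*uv),z)))
E
```

```text
119.9 [ 72.28 -21.87]
119.9 [72.27 -9.91]
119.9 [72.27  7.41]
119.9 [72.28 19.99]
119.9 [ 59.92 -22.28]
119.9 [59.92 20.4 ]
84 [ 65.97 -15.45]
84 [66.15 15.12]
```

Through the holes at (236,141) and (301,141) I can see the post tips at (243,135) and (298,135). Converted to heights, that leaves the tray about 0.7 mm off in tool y and aligned in x. I'll correct that and lower.

jog_arm(
  increments=[
    [0.02, 0.07, 0, 0, 0, 0, 4.5],
    [0, 0, 1.5, 0, 0, 0, 4.5],
    [0, 0, 1.5, 0, 0, 0, 4.5],
    [0, 0, 1, 0, 0, 0, 4.5],
    [0, 0, 1, 0, 0, 0, 4.5],
    [0, 0, 0, 0, 0, 0, 4.5],
    [0, 0, 0, 0, 0, 0, 4.5],
  ],
)

```text
clock: 9.75
eef_pos: [518.2, -125.2, 91.3]
eef_rot: [-3.141, 0.001, 3.056]
wrist_force: [0.2, -0.9, -1.8]
finger_gap: 51.7
```

jog_arm(
  increments=[
    [0, 0, 1, 0, 0, 0, 4.5],
    [0, 0, 1.2, 0, 0, 0, 4.5],
    [0, 0, 1.2, 0, 0, 0, 4.5],
    [0, 0, 1, 0, 0, 0, 4.5],
    [0, 0, 0.6, 0, 0, 0, 4.5],
    [0, 0, 0.4, 0, 0, 0, 4.5],
    [0, 0, 0, 0, 0, 0, 4.5],
    [0, 0, 0, 0, 0, 0, 4.5],
  ],
)

```text
clock: 10.75
eef_pos: [518.2, -125.2, 37.3]
eef_rot: [-3.141, 0.001, 3.056]
wrist_force: [-0.1, -0.4, -2.1]
finger_gap: 51.3
```

jog_arm(
  increments=[
    [0, 0, 0.13, 0, 0, 0, 4.5],
    [0, 0, 0, 0, 0, 0, 4.5],
    [0, 0, 0, 0, 0, 0, 4.5],
  ],
)

```text
clock: 11.12
eef_pos: [518.3, -125.2, 36.2]
eef_rot: [-3.141, 0.001, 3.056]
wrist_force: [-1.7, 0.1, 6.0]
finger_gap: 51.6
```

jog_arm(
  increments=[
    [0, 0, 0, 0, 0, 0, 9.4],
    [0, 0, 0, 0, 0, 0, 9.4],
    [0, 0, 0, 0, 0, 0, 9.4],
    [0, 0, -2, 0, 0, 0, 9.4],
    [0, 0, -5, 0, 0, 0, 9.4],
    [0, 0, -6, 0, 0, 0, 9.4],
    [0, 0, -6, 0, 0, 0, 9.4],
    [0, 0, 0, 0, 0, 0, 9.4],
    [0, 0, 0, 0, 0, 0, 9.4],
  ],
)

```text
clock: 12.25
eef_pos: [517.7, -125.1, 224.7]
eef_rot: [3.141, -0.001, 3.056]
wrist_force: [1.5, 0.5, -0.3]
finger_gap: 93.9
```

```bash
python3 - <<'E'
from h import *
c=camera('wrist');save('w6',c);im=cv2.imread('pics/w6.png')
cv2.imwrite('pics/z6.png',cv2.resize(im[80:300,200:350],None,fx=2.7,fy=2.7,interpolation=cv2.INTER_CUBIC))
c=camera('scene');save('s6',c);im=cv2.imread('pics/s6.png')
cv2.imwrite('pics/zs6.png',cv2.resize(im[140:270,150:320],None,fx=4,fy=4,interpolation=cv2.INTER_CUBIC))
delta(473,359.6,226,184.5)
E
```

```text
pose [ 517.5 -125.   224. ] rpy [ 1.7996e+02 -1.6000e-01  1.7511e+02] t 12.35 F [ 0.5  0.2 -0.5] gap 93.75948430545064
tilt err [ 0.05 -0.15 -9.39]
wz -9.39 then shift cm [ 0.634 48.657 -0.203]
```

View pics/z6.png

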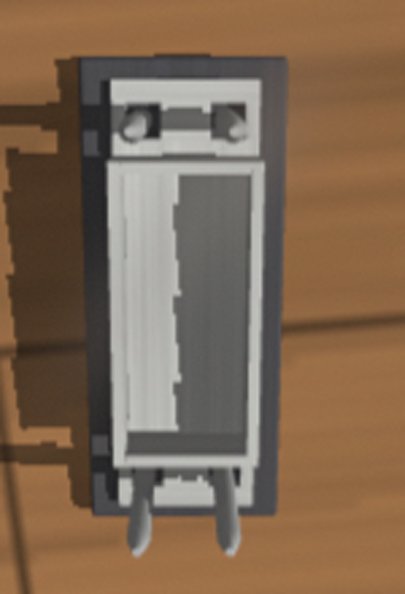

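View pics/zs6.png

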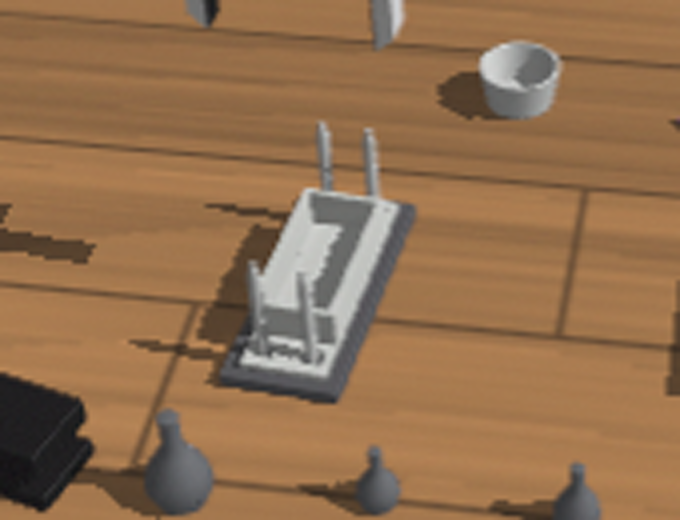

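The deep tray is seated on the plate with a post in each hole. Next is the divided tray.

jog_arm(
  increments=[
    [0, 0, -0.2, 0, 0, -4.7, 9.4],
    [0, 0, 0, 0, 0, -4.7, 9.4],
    [0.06, 4.87, 0, 0, 0, 0, 9.4],
    [0.06, 4.87, 0, 0, 0, 0, 9.4],
    [0.06, 4.87, 0, 0, 0, 0, 9.4],
    [0.06, 4.87, 0, 0, 0, 0, 9.4],
    [0.06, 4.87, 0, 0, 0, 0, 9.4],
    [0.06, 4.87, 0, 0, 0, 0, 9.4],
    [0.06, 4.87, 0, 0, 0, 0, 9.4],
    [0.06, 4.87, 0, 0, 0, 0, 9.4],
    [0.06, 4.87, 0, 0, 0, 0, 9.4],
    [0.06, 4.87, 0, 0, 0, 0, 9.4],
    [0, 0, 0, 0, 0, 0, 9.4],
    [0, 0, 0, 0, 0, 0, 9.4],
    [0, 0, 0, 0, 0, 0, 9.4],
  ],
)

```text
clock: 14.22
eef_pos: [474.0, 358.9, 227.3]
eef_rot: [-3.141, -0.0, -3.064]
wrist_force: [0.0, 0.2, 0.1]
finger_gap: 93.9
```

```bash
python3 - <<'E'
from h import *
c=camera('wrist');save('w7',c);im=cv2.imread('pics/w7.png')
cv2.imwrite('pics/z7.png',cv2.resize(im[90:290,190:340],None,fx=3,fy=3,interpolation=cv2.INTER_CUBIC))
print(read_state()['eef_pos'],read_state()['eef_rot'])
E
```

```text
[474.08906494 358.88230899 227.56785441] [-3.14141813e+00 -1.84322765e-04 -3.06425293e+00]
```

View pics/z7.png

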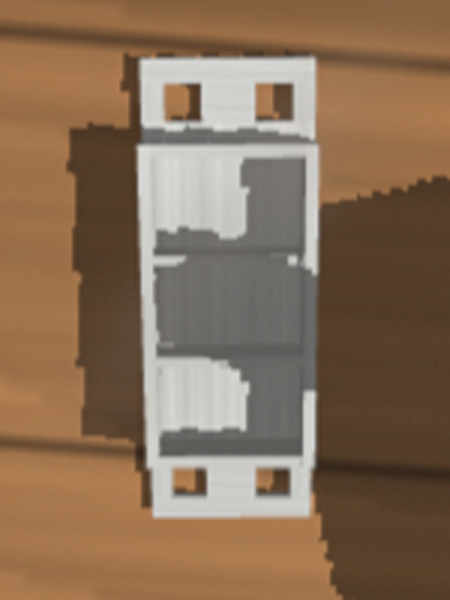

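The zoomed wrist view shows the divided tray with plate corners at (140,58), (315,57), (153,517) and (309,516).

```bash
python3 - <<'E'
from h import *
c=camera('wrist')
o=lambda u,v:(190+u/3-.33,90+v/3-.33)
L=[(-80,-28.5,5),(-80,28.5,5),(80,-28.5,5),(80,28.5,5)]
uv=[o(140,57),o(316,56),o(153,518),o(309,517)]
T=[(-54,-28.5,24),(-54,28.5,24),(54,-28.5,24),(54,28.5,24)]
tv=[o(137,145),o(319,144),o(148,466),o(316,465)]
x0=[473,360,4.5]
fit(c,L,uv,x0);fit(c,T,tv,x0);f=fit(c,L+T,uv+tv,x0)
delta(f[0],f[1],26,f[2]+180)
E
```

```text
fit [474.73 355.18   4.71] res px
 [[-0.1, 0.3], [0.1, 0.3], [-0.2, -0.4], [0.2, -0.3]]
fit [474.46 355.45   4.99] res px
 [[0.0, -0.3], [0.1, -0.6], [-0.0, 0.6], [-0.1, 0.4]]
fit [474.6  355.32   4.82] res px
 [[-0.1, 0.2], [0.1, 0.1], [0.1, -0.5], [0.5, -0.5], [0.0, -0.3], [0.1, -0.3], [-0.3, 0.6], [-0.4, 0.6]]
pose [474.1 359.  227.7] rpy [-180.      0.   -175.57] t 14.325 F [-0.3  0.1  0.2] gap 94.1327155509975
tilt err [-0.    0.   -0.38]
wz -0.38 then shift cm [-2.0000e-02 -3.7000e-01  2.0168e+01]
```

jog_arm(
  increments=[
    [0, -0.15, 0, 0, 0, -0.38, 9.4],
    [0, -0.15, 4, 0, 0, 0, 9.4],
    [0, 0, 5, 0, 0, 0, 9.4],
    [0, 0, 5, 0, 0, 0, 9.4],
    [0, 0, 4.5, 0, 0, 0, 9.4],
    [0, 0, 1.65, 0, 0, 0, 9.4],
    [0, 0, 0, 0, 0, 0, 9.4],
    [0, 0, 0, 0, 0, 0, 5],
    [0, 0, 0, 0, 0, 0, 5],
    [0, 0, 0, 0, 0, 0, 5],
    [0, 0, 0, 0, 0, 0, 5],
    [0, 0, 0, 0, 0, 0, 5],
  ],
  squeeze=40,
)

```text
clock: 15.82
eef_pos: [474.1, 356.9, 26.5]
eef_rot: [3.142, 0.0, -3.056]
wrist_force: [-1.0, -1.0, 5.1]
finger_gap: 56.5
```

jog_arm(
  increments=[
    [0, 0, -2, 0, 0, 0, 5],
    [0, 0, -4, 0, 0, 0, 5],
    [0, 0, -5, 0, 0, 0, 5],
    [0, 0, -0.5, 0, 0, 0, 5],
    [0, 0, 0, 0, 0, 0, 5],
    [0, 0, 0, 0, 0, 0, 5],
  ],
)

```text
clock: 16.58
eef_pos: [473.4, 356.5, 139.6]
eef_rot: [-3.14, -0.002, -3.056]
wrist_force: [0.1, 0.2, -4.1]
finger_gap: 56.5
```

```bash
python3 - <<'E'
from h import *
c=camera('wrist');save('w8',c);im=cv2.imread('pics/w8.png')
cv2.imwrite('pics/z8.png',cv2.resize(im[100:200,190:345],None,fx=5,fy=5,interpolation=cv2.INTER_CUBIC))
delta(518.2,-125.2,139.4,175.1)
E
```

```text
pose [473.5 356.5 139.6] rpy [-1.7993e+02 -1.4000e-01 -1.7512e+02] t 16.625 F [ 0.3  0.9 -2.5] gap 56.525174950692175
tilt err [-0.08 -0.13  9.78]
wz 9.78 then shift cm [-8.5720e+00 -4.7614e+01  2.2000e-02]
```

View pics/z8.png

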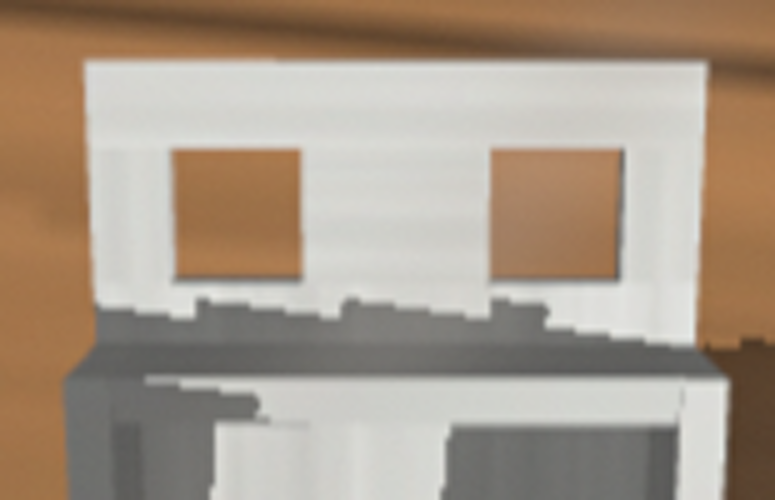

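jog_arm(
  increments=[
    [0, 0, 0, 0, 0, 4.9, 5],
    [0, 0, 0, 0, 0, 4.88, 5],
    [-0.6, -3.2, 0, 0, 0, 0, 5],
    [-0.7, -4, 0, 0, 0, 0, 5],
    [-0.8, -4.4, 0, 0, 0, 0, 5],
    [-0.8, -4.4, 0, 0, 0, 0, 5],
    [-0.8, -4.4, 0, 0, 0, 0, 5],
    [-0.8, -4.4, 0, 0, 0, 0, 5],
    [-0.8, -4.4, 0, 0, 0, 0, 5],
    [-0.8, -4.4, 0, 0, 0, 0, 5],
    [-0.8, -4.4, 0, 0, 0, 0, 5],
    [-0.7, -4, 0, 0, 0, 0, 5],
    [-0.5, -3.2, 0, 0, 0, 0, 5],
    [-0.37, -2.4, 0, 0, 0, 0, 5],
    [0, 0, 0, 0, 0, 0, 5],
    [0, 0, 0, 0, 0, 0, 5],
    [0, 0, 0, 0, 0, 0, 5],
    [0, 0, 0, 0, 0, 0, 5],
  ],
)

```text
clock: 18.88
eef_pos: [517.8, -124.0, 141.2]
eef_rot: [3.142, 0.0, 3.057]
wrist_force: [-0.0, -0.8, -3.2]
finger_gap: 56.8
```

```bash
python3 - <<'E'
from h import *
c=camera('wrist');save('w9',c);im=cv2.imread('pics/w9.png')
cv2.imwrite('pics/z9.png',cv2.resize(im[90:200,190:345],None,fx=5,fy=5,interpolation=cv2.INTER_CUBIC))
delta(517.2,-125.2,139.4,175.1)
E
```

```text
pose [ 517.8 -124.1  141.2] rpy [-180.      0.    175.15] t 18.925 F [-0.9  0.  -3.6] gap 56.87681078843301
tilt err [-0.    0.    0.05]
wz 0.05 then shift cm [ 0.054 -0.113  0.178]
```

View pics/z9.png

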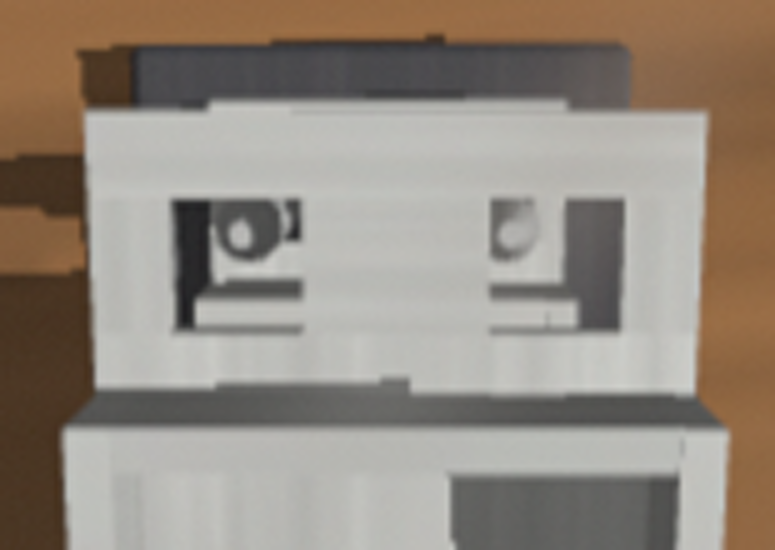

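```bash
python3 - <<'E'
from h import *
c=camera('wrist')
o=lambda u,v:(190+u/5-.4,90+v/5-.4)
z=141.2-26.2+5
for z,uv in [(z,(172,199)),(z,(302,199)),(z,(490,199)),(z,(625,199)),(z,(176,330)),(z,(620,330)),(84,(243,236)),(84,(517,234))]:
    print(z,intool(atz(c,o(*uv),z)))
E
```

```text
119.99999999999999 [ 71.66 -21.55]
119.99999999999999 [71.66 -9.56]
119.99999999999999 [71.66  7.77]
119.99999999999999 [71.68 20.21]
119.99999999999999 [ 59.64 -21.56]
119.99999999999999 [59.65 20.15]
84 [ 65.53 -17.94]
84 [65.75 12.59]
```

Through the holes the post tips show at crop pixels (243,236) and (517,234). That puts the tray about 1.8 mm off in tool y and aligned in x. I'll correct and lower.

jog_arm(
  increments=[
    [0.02, -0.17, 0, 0, 0, 0, 5],
    [0, 0, 0, 0, 0, 0, 5],
    [0, 0, 1.5, 0, 0, 0, 5],
    [0, 0, 1.5, 0, 0, 0, 5],
    [0, 0, 1, 0, 0, 0, 5],
    [0, 0, 1, 0, 0, 0, 5],
    [0, 0, 0, 0, 0, 0, 5],
    [0, 0, 0, 0, 0, 0, 5],
  ],
)

```text
clock: 19.98
eef_pos: [517.7, -126.4, 91.5]
eef_rot: [-3.141, 0.001, 3.056]
wrist_force: [-0.1, 0.1, -2.2]
finger_gap: 56.6
```

jog_arm(
  increments=[
    [0, 0, 1, 0, 0, 0, 5],
    [0, 0, 0.8, 0, 0, 0, 5],
    [0, 0, 0.3, 0, 0, 0, 5],
    [0, 0, 0, 0, 0, 0, 5],
    [0, 0, 0, 0, 0, 0, 5],
  ],
)

```text
clock: 20.6
eef_pos: [517.6, -126.3, 70.3]
eef_rot: [-3.142, 0.0, 3.056]
wrist_force: [0.2, 0.6, -3.3]
finger_gap: 56.6
```

jog_arm(
  increments=[
    [0, 0.03, 0.25, 0, 0, 0, 5],
    [0, 0, 0.15, 0, 0, 0, 5],
    [0, 0, 0, 0, 0, 0, 5],
    [0, 0, 0, 0, 0, 0, 5],
  ],
)

```text
clock: 21.1
eef_pos: [517.5, -126.0, 66.5]
eef_rot: [-3.142, 0.0, 3.056]
wrist_force: [-3.7, 1.8, 5.3]
finger_gap: 56.8
```

jog_arm(
  increments=[
    [0, 0, 0, 0, 0, 0, 9.4],
    [0, 0, 0, 0, 0, 0, 9.4],
    [0, 0, 0, 0, 0, 0, 9.4],
    [0, 0, -2, 0, 0, 0, 9.4],
    [0, 0, -4, 0, 0, 0, 9.4],
    [0, 0, -5, 0, 0, 0, 9.4],
    [0, 0, -5, 0, 0, 0, 9.4],
    [0, 0, 0, 0, 0, 0, 9.4],
    [0, 0, 0, 0, 0, 0, 9.4],
  ],
)

```text
clock: 22.22
eef_pos: [517.2, -125.9, 225.2]
eef_rot: [3.141, -0.001, 3.056]
wrist_force: [1.2, -0.4, 0.1]
finger_gap: 94.3
```

```bash
python3 - <<'E'
from h import *
c=camera('wrist');save('w10',c);im=cv2.imread('pics/w10.png')
a=cv2.resize(im[80:300,200:350],None,fx=2.7,fy=2.7,interpolation=cv2.INTER_CUBIC)
c=camera('scene');save('s10',c);im=cv2.imread('pics/s10.png')
b=cv2.resize(im[150:260,190:280],(0,0),fx=4,fy=4,interpolation=cv2.INTER_CUBIC)
b=cv2.copyMakeBorder(b,0,a.shape[0]-b.shape[0],0,0,0)
cv2.imwrite('pics/z10.png',np.hstack([a,b]))
delta(520.4,144.5,226,180)
E
```

```text
pose [ 517.  -125.8  224.6] rpy [ 1.7997e+02 -1.4000e-01  1.7511e+02] t 22.325 F [ 0.2 -0.6  0.3] gap 94.2646596967313
tilt err [ 0.04 -0.14 -4.89]
wz -4.89 then shift cm [-0.337 27.033 -0.137]
```

View pics/z10.png

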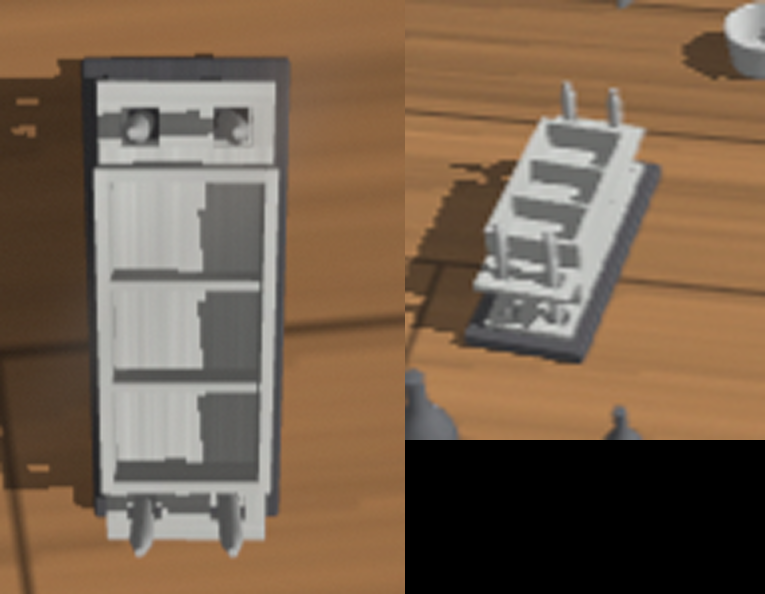

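The divided tray is seated and level on the deep tray. Next is the shallow cork tray, not the purple one.

jog_arm(
  increments=[
    [0, 0, -0.14, 0, 0, -4.89, 9.4],
    [0, 3.5, 0, 0, 0, 0, 9.4],
    [-0.1, 4.5, 0, 0, 0, 0, 9.4],
    [-0.1, 4.5, 0, 0, 0, 0, 9.4],
    [-0.1, 4.5, 0, 0, 0, 0, 9.4],
    [0, 4.5, 0, 0, 0, 0, 9.4],
    [0, 3.5, 0, 0, 0, 0, 9.4],
    [0, 2, 0, 0, 0, 0, 9.4],
    [0, 0, 0, 0, 0, 0, 9.4],
    [0, 0, 0, 0, 0, 0, 9.4],
    [0, 0, 0, 0, 0, 0, 9.4],
  ],
)

```text
clock: 23.7
eef_pos: [520.6, 143.0, 227.5]
eef_rot: [-3.141, -0.0, 3.14]
wrist_force: [0.1, -0.1, 0.1]
finger_gap: 93.8
```

```bash
python3 - <<'E'
from h import *
c=camera('wrist');save('w11',c);im=cv2.imread('pics/w11.png')
cv2.imwrite('pics/z11.png',cv2.resize(im[90:290,190:340],None,fx=3,fy=3,interpolation=cv2.INTER_CUBIC))
print(read_state()['eef_pos'],read_state()['eef_rot'])
E
```

```text
[520.61789919 143.18366455 227.5661678 ] [-3.14154387e+00  2.99101932e-05  3.14040417e+00]
```

View pics/z11.png

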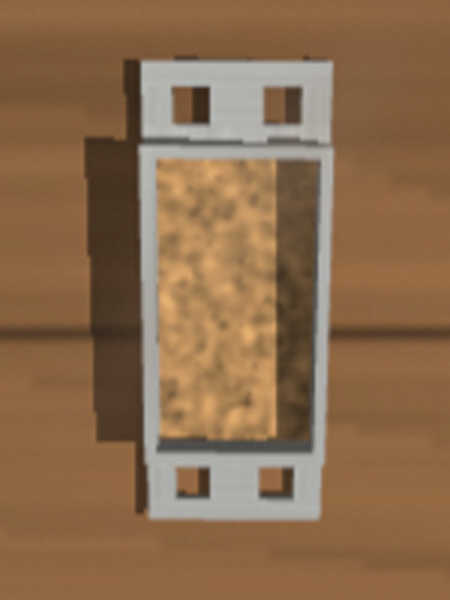

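The shallow cork tray shows with plate corners at crop pixels (140,61), (333,61), (150,520) and (321,519).

```bash
python3 - <<'E'
from h import *
c=camera('wrist')
o=lambda u,v:(190+u/3-.33,90+v/3-.33)
L=[(-80,-31,5),(-80,31,5),(80,-31,5),(80,31,5)]
uv=[o(140,60),o(333,60),o(150,520),o(321,520)]
T=[(-54,-31,18),(-54,31,18),(54,-31,18),(54,31,18)]
tv=[o(139,148),o(333,148),o(147,464),o(326,464)]
x0=[520,144,0]
fit(c,L,uv,x0);fit(c,T,tv,x0);f=fit(c,L+T,uv+tv,x0)
delta(f[0],f[1],26,f[2]+180)
E
```

```text
fit [ 5.2216e+02  1.4167e+02 -1.8000e-01] res px
 [[0.2, 0.2], [-0.2, 0.3], [0.0, -0.4], [0.0, -0.3]]
fit [522.5  141.78   0.  ] res px
 [[-0.1, -0.3], [0.1, -0.4], [-0.1, 0.5], [0.1, 0.4]]
fit [ 5.2232e+02  1.4173e+02 -1.2000e-01] res px
 [[0.1, 0.4], [-0.2, 0.5], [0.2, -0.2], [0.2, -0.2], [-0.1, -0.6], [0.2, -0.5], [-0.3, 0.3], [-0.1, 0.3]]
pose [520.6 143.3 227.6] rpy [-180.      0.    179.94] t 23.8 F [0.2 1.  0.2] gap 93.93033238422902
tilt err [-0.    0.    0.05]
wz 0.05 then shift cm [-0.173 -0.159 20.159]
```

jog_arm(
  increments=[
    [-0.09, -0.06, 0, 0, 0, 0, 9.4],
    [-0.08, -0.06, 4, 0, 0, 0, 9.4],
    [0, 0, 5, 0, 0, 0, 9.4],
    [0, 0, 5, 0, 0, 0, 9.4],
    [0, 0, 4.5, 0, 0, 0, 9.4],
    [0, 0, 1.7, 0, 0, 0, 9.4],
    [0, 0, 0, 0, 0, 0, 9.4],
    [0, 0, 0, 0, 0, 0, 5.5],
    [0, 0, 0, 0, 0, 0, 5.5],
    [0, 0, 0, 0, 0, 0, 5.5],
    [0, 0, 0, 0, 0, 0, 5.5],
    [0, 0, 0, 0, 0, 0, 5.5],
  ],
  squeeze=40,
)

```text
clock: 25.3
eef_pos: [522.4, 142.9, 26.1]
eef_rot: [3.141, 0.001, 3.141]
wrist_force: [-1.8, 0.3, 6.4]
finger_gap: 62.0
```

jog_arm(
  increments=[
    [0, 0, -2, 0, 0, 0, 5.5],
    [0, 0, -4, 0, 0, 0, 5.5],
    [0, 0, -5, 0, 0, 0, 5.5],
    [0, 0, -0.5, 0, 0, 0, 5.5],
    [0, 0, 0, 0, 0, 0, 5.5],
    [0, 0, 0, 0, 0, 0, 5.5],
  ],
)

```text
clock: 26.05
eef_pos: [521.5, 142.7, 138.9]
eef_rot: [-3.141, -0.003, 3.142]
wrist_force: [-0.2, 0.4, -2.1]
finger_gap: 62.1
```

```bash
python3 - <<'E'
from h import *
c=camera('wrist');save('w12',c);im=cv2.imread('pics/w12.png')
cv2.imwrite('pics/z12.png',cv2.resize(im[100:200,190:345],None,fx=5,fy=5,interpolation=cv2.INTER_CUBIC))
delta(517.6,-125.8,139.4,175.1)
E
```

```text
pose [521.6 142.7 139. ] rpy [-1.7997e+02 -1.5000e-01  1.7999e+02] t 26.1 F [-0.2  0.2 -1.4] gap 61.631470165840746
tilt err [-0.03 -0.14  4.89]
wz 4.89 then shift cm [ -1.895 -26.784  -0.039]
```

View pics/z12.png

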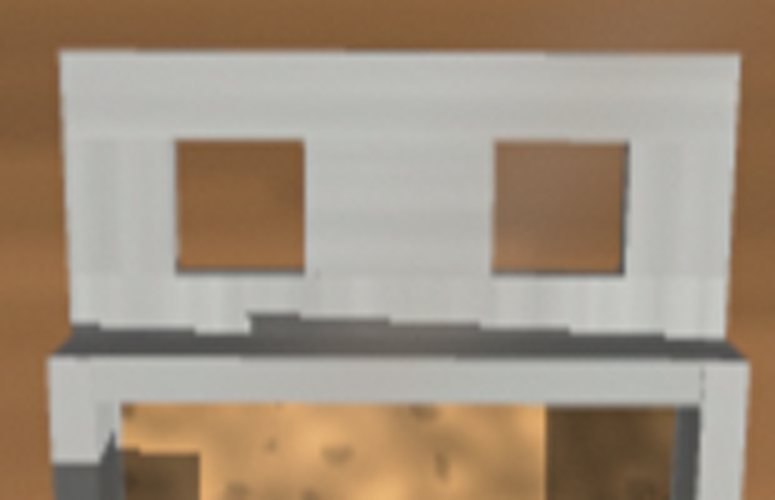

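jog_arm(
  increments=[
    [0, 0, 0, 0, 0, 4.6, 5.5],
    [-0.2, -3, 0, 0, 0, 0, 5.5],
    [-0.3, -4, 0, 0, 0, 0, 5.5],
    [-0.3, -4.2, 0, 0, 0, 0, 5.5],
    [-0.3, -4.2, 0, 0, 0, 0, 5.5],
    [-0.3, -4.2, 0, 0, 0, 0, 5.5],
    [-0.3, -3.6, 0, 0, 0, 0, 5.5],
    [-0.15, -2.2, 0, 0, 0, 0, 5.5],
    [-0.08, -1.37, 0, 0, 0, 0, 5.5],
    [0, 0, 0, 0, 0, 0, 5.5],
    [0, 0, 0, 0, 0, 0, 5.5],
    [0, 0, 0, 0, 0, 0, 5.5],
    [0, 0, 0, 0, 0, 0, 5.5],
  ],
)

```text
clock: 27.72
eef_pos: [520.0, -125.1, 140.6]
eef_rot: [3.142, 0.0, 3.062]
wrist_force: [-0.1, -0.8, -2.0]
finger_gap: 61.4
```

```bash
python3 - <<'E'
from h import *
c=camera('wrist');save('w13',c);im=cv2.imread('pics/w13.png')
cv2.imwrite('pics/z13.png',cv2.resize(im[90:200,190:345],None,fx=5,fy=5,interpolation=cv2.INTER_CUBIC))
delta(518,-125.7,139.4,175.1)
E
```

```text
pose [ 520.  -125.2  140.6] rpy [-180.      0.    175.43] t 27.775 F [-0.3  1.  -1.7] gap 61.99476815725519
tilt err [-0.    0.    0.33]
wz 0.33 then shift cm [ 0.195 -0.064  0.119]
```

View pics/z13.png

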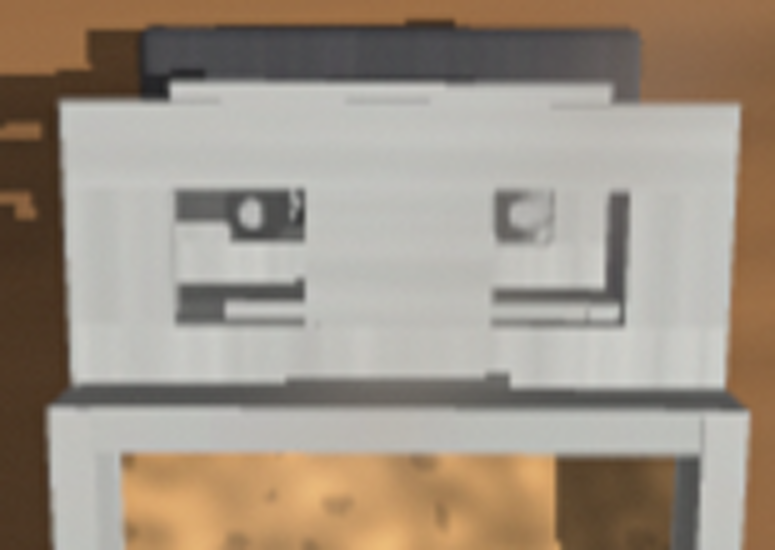

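```bash
python3 - <<'E'
from h import *
c=camera('wrist')
o=lambda u,v:(190+u/5-.4,90+v/5-.4)
z=140.6-26+5
for z,uv in [(z,(175,189)),(z,(304,189)),(z,(493,192)),(z,(628,192)),(z,(177,322)),(z,(624,325)),(84,(251,217)),(84,(527,216))]:
    print(z,intool(atz(c,o(*uv),z)))
E
```

```text
119.6 [ 72.56 -21.22]
119.6 [72.56 -9.36]
119.6 [72.29  8.02]
119.6 [72.31 20.44]
119.6 [ 60.39 -21.42]
119.6 [60.13 20.49]
84 [ 67.63 -16.96]
84 [67.75 13.62]
```

The tips show at crop pixels (251,217) and (527,216), which means a correction of about 1.5 mm in tool x and 0.9 mm in tool y. I'll apply it and lower.

jog_arm(
  increments=[
    [0.16, -0.09, 0, 0, 0, 0, 5.5],
    [0, 0, 0, 0, 0, 0, 5.5],
    [0, 0, 1, 0, 0, 0, 5.5],
    [0, 0, 1.2, 0, 0, 0, 5.5],
    [0, 0, 1, 0, 0, 0, 5.5],
    [0, 0, 0.8, 0, 0, 0, 5.5],
    [0, 0, 0.5, 0, 0, 0, 5.5],
    [0, 0, 0, 0, 0, 0, 5.5],
    [0, 0, 0, 0, 0, 0, 5.5],
  ],
)

```text
clock: 28.95
eef_pos: [518.5, -126.4, 95.9]
eef_rot: [-3.141, 0.001, 3.061]
wrist_force: [0.1, -1.1, -2.1]
finger_gap: 61.4
```

jog_arm(
  increments=[
    [0, 0.03, 0.35, 0, 0, 0, 5.5],
    [0, 0, 0.15, 0, 0, 0, 5.5],
    [0, 0, 0.1, 0, 0, 0, 5.5],
    [0, 0, 0, 0, 0, 0, 5.5],
    [0, 0, 0, 0, 0, 0, 5.5],
  ],
)

```text
clock: 29.58
eef_pos: [518.3, -126.0, 90.1]
eef_rot: [-3.142, 0.0, 3.061]
wrist_force: [-3.5, 0.7, 5.1]
finger_gap: 61.5
```

jog_arm(
  increments=[
    [0, 0, 0, 0, 0, 0, 9.4],
    [0, 0, 0, 0, 0, 0, 9.4],
    [0, 0, 0, 0, 0, 0, 9.4],
    [0, 0, -2, 0, 0, 0, 9.4],
    [0, 0, -4, 0, 0, 0, 9.4],
    [0, 0, -4, 0, 0, 0, 9.4],
    [0, 0, -3.6, 0, 0, 0, 9.4],
    [0, 0, 0, 0, 0, 0, 9.4],
    [0, 0, 0, 0, 0, 0, 9.4],
  ],
)

```text
clock: 30.7
eef_pos: [518.0, -125.9, 224.7]
eef_rot: [3.141, -0.001, 3.061]
wrist_force: [-0.3, -0.5, -0.2]
finger_gap: 94.1
```

```bash
python3 - <<'E'
from h import *
c=camera('wrist');save('w14',c);im=cv2.imread('pics/w14.png')
a=cv2.resize(im[80:300,200:350],None,fx=2.7,fy=2.7,interpolation=cv2.INTER_CUBIC)
c=camera('scene');save('s14',c);im=cv2.imread('pics/s14.png')
b=cv2.resize(im[150:260,190:280],(0,0),fx=4,fy=4,interpolation=cv2.INTER_CUBIC)
b=cv2.copyMakeBorder(b,0,a.shape[0]-b.shape[0],0,0,0)
cv2.imwrite('pics/z14.png',np.hstack([a,b]))
delta(684,-166,220,180)
E
```

```text
pose [ 517.9 -125.9  224.3] rpy [ 1.7997e+02 -1.1000e-01  1.7540e+02] t 30.8 F [ 0.9 -0.3 -0.6] gap 94.41959966372109
tilt err [ 0.03 -0.11 -4.6 ]
wz -4.6 then shift cm [-16.606  -4.008   0.431]
```

View pics/z14.png

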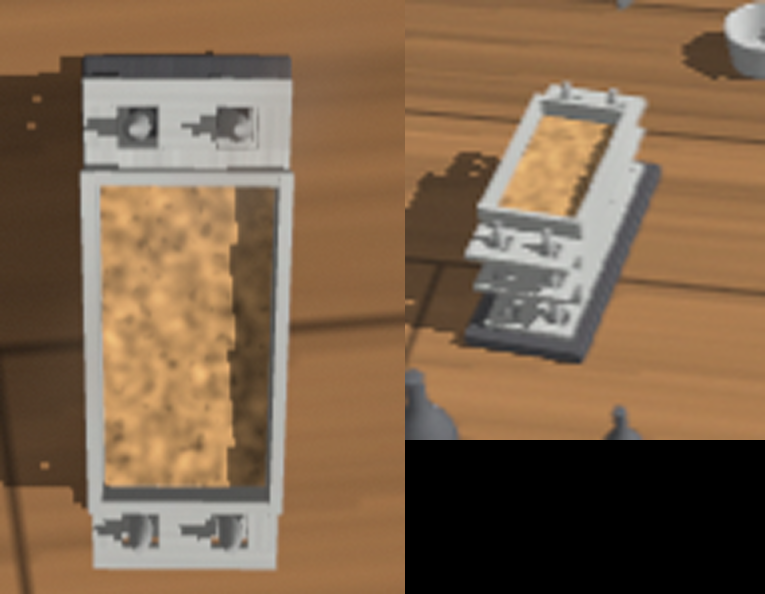

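View pics/w14.png

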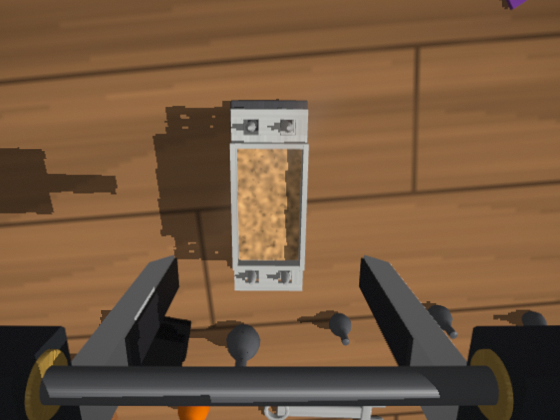

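All three trays are stacked, with every post showing in its hole. The weight's belly is at (243,342) in this view, so I'll compute its position.

```bash
python3 - <<'E'
from h import *
c=camera('wrist');print('wrist belly',[atz(c,(243,342),z).round(1) for z in (15,20,25)])
t=camera('top');print('top belly',[atz(t,(345.9,143.2),z).round(1) for z in (15,20,25)],'stem top',atz(t,(349.3,137.6),65).round(1))
s=camera('scene');save('s15',s);im=cv2.imread('pics/s15.png')
cv2.imwrite('pics/z15.png',np.hstack([cv2.resize(im[225:300,130:220],None,fx=5,fy=5,interpolation=cv2.INTER_CUBIC)]))
save('t15',t);im=cv2.imread('pics/t15.png');cv2.imwrite('pics/z15t.png',cv2.resize(im[120:165,320:410],None,fx=8,fy=8,interpolation=cv2.INTER_CUBIC))
E
```

```text
wrist belly [array([ 686.8, -169.4,   15. ]), array([ 683.3, -168.7,   20. ]), array([ 679.9, -168.1,   25. ])]
top belly [array([ 685.7, -169.2,   15. ]), array([ 684.4, -168.3,   20. ]), array([ 683.1, -167.4,   25. ])] stem top [ 685.3 -167.6   65. ]
```

View pics/z15.png

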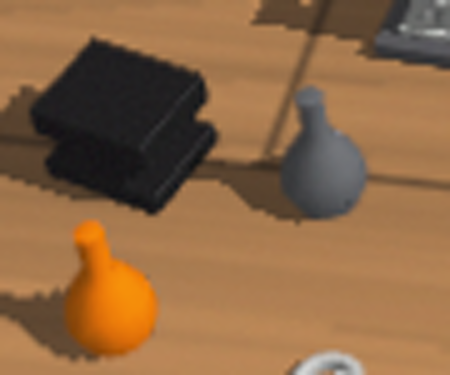

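View pics/z15t.png

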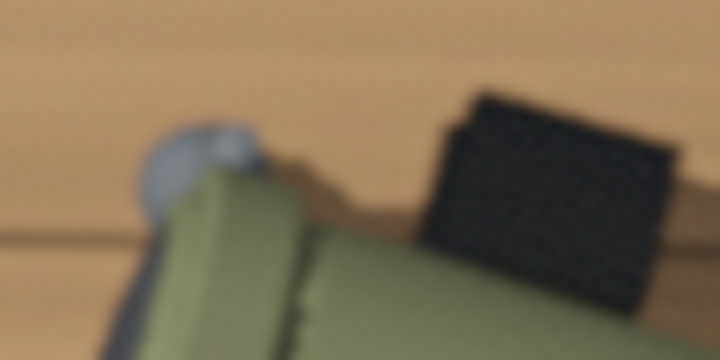

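jog_arm(
  increments=[
    [0, 0, 0, 0, 0, -4.6, 8],
    [-3, -0.8, 0, 0, 0, 0, 6],
    [-4, -1, 0, 0, 0, 0, 5],
    [-4, -1, 0, 0, 0, 0, 5],
    [-3.6, -0.9, 1, 0, 0, 0, 5],
    [-2.1, -0.5, 2, 0, 0, 0, 5],
    [0, 0, 2, 0, 0, 0, 5],
    [0, 0, 0, 0, 0, 0, 5],
    [0, 0, 0, 0, 0, 0, 5],
    [0, 0, 0, 0, 0, 0, 5],
  ],
)

```text
clock: 32.2
eef_pos: [685.5, -168.1, 176.9]
eef_rot: [-3.141, 0.002, 3.141]
wrist_force: [1.1, 0.5, -0.4]
finger_gap: 50.4
```

```bash
python3 - <<'E'
from h import *
c=camera('wrist');save('w16',c)
t=camera('top');save('t16',t)
delta(685.5,-168.5,66,180)
E
```

```text
pose [ 685.4 -168.1  176.5] rpy [-1.7998e+02  7.0000e-02  1.8000e+02] t 32.3 F [ 0.7  0.2 -0.5] gap 50.110071547653675
tilt err [-0.02  0.07 -0.  ]
wz -0.0 then shift cm [-8.0000e-03 -4.1000e-02  1.1048e+01]
```

View pics/w16.png

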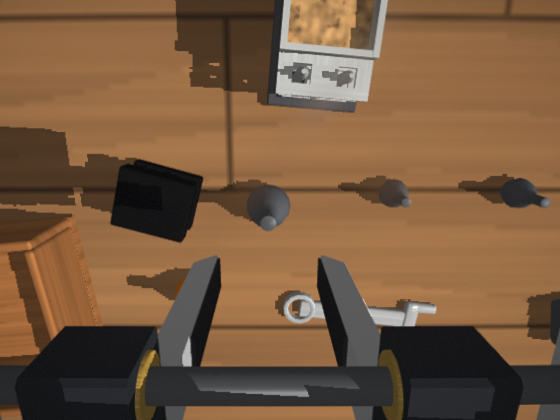

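The weight stands upright: belly at (269,205), stem top at (268,222), between the fingers at columns 218–320.

```bash
python3 - <<'E'
from h import *
c=camera('wrist');save('w17',c)
print('stem',atz(c,(268,222),65).round(1),'belly',atz(c,(269,204),15).round(1))
p=atz(c,(268,222),65)
delta(p[0],p[1]+.7,66,180)
E
```

```text
stem [ 686.4 -169.7   65. ] belly [ 685.5 -169.    15. ]
pose [ 685.4 -168.1  176.3] rpy [-1.7998e+02  5.0000e-02  1.8000e+02] t 32.35 F [ 0.1  0.9 -0.3] gap 49.829274778227465
tilt err [-0.02  0.05 -0.  ]
wz -0.0 then shift cm [-0.103 -0.094 11.03 ]
```

jog_arm(
  increments=[
    [-0.07, -0.08, 2, 0, 0, 0, 5],
    [0, 0, 3, 0, 0, 0, 5],
    [0, 0, 3, 0, 0, 0, 5],
    [0, 0, 2, 0, 0, 0, 5],
    [0, 0, 1, 0, 0, 0, 5],
    [0, 0, 0, 0, 0, 0, 5],
    [0, 0, 0, 0, 0, 0, 5],
    [0, 0, 0, 0, 0, 0, 2.2],
    [0, 0, 0, 0, 0, 0, 1.6],
    [0, 0, 0, 0, 0, 0, 0.8],
    [0, 0, 0, 0, 0, 0, 0.8],
    [0, 0, 0, 0, 0, 0, 0.8],
    [0, 0, 0, 0, 0, 0, 0.8],
  ],
  squeeze=35,
)

```text
clock: 33.98
eef_pos: [686.0, -168.8, 65.6]
eef_rot: [3.142, 0.0, 3.142]
wrist_force: [-0.4, 0.5, 0.6]
finger_gap: 11.1
```

jog_arm(
  increments=[
    [0, 0, -1, 0, 0, 0, 0.8],
    [0, 0, -2, 0, 0, 0, 0.8],
    [0, 0, -4, 0, 0, 0, 0.8],
    [0, 0, -4, 0, 0, 0, 0.8],
    [0, 0, -1.5, 0, 0, 0, 0.8],
    [0, 0, 0, 0, 0, 0, 0.8],
    [0, 0, 0, 0, 0, 0, 0.8],
  ],
)

```text
clock: 34.85
eef_pos: [685.5, -168.7, 188.5]
eef_rot: [3.141, -0.003, 3.142]
wrist_force: [0.6, 1.1, -4.5]
finger_gap: 11.0
```

```bash
python3 - <<'E'
from h import *
c=camera('wrist');save('w18',c)
s=camera('scene');save('s18',s);im=cv2.imread('pics/s18.png')
cv2.imwrite('pics/z18.png',cv2.resize(im[150:290,120:320],None,fx=4,fy=4,interpolation=cv2.INTER_CUBIC))
delta(518,-126,190,175.1)
E
```

```text
pose [ 685.6 -168.7  188.7] rpy [ 1.7996e+02 -1.5000e-01  1.8000e+02] t 34.95 F [-0.2 -0.9 -4.4] gap 11.311567935615509
tilt err [ 0.04 -0.15  4.9 ]
wz 4.9 then shift cm [17.059  2.827 -0.13 ]
```

View pics/w18.png

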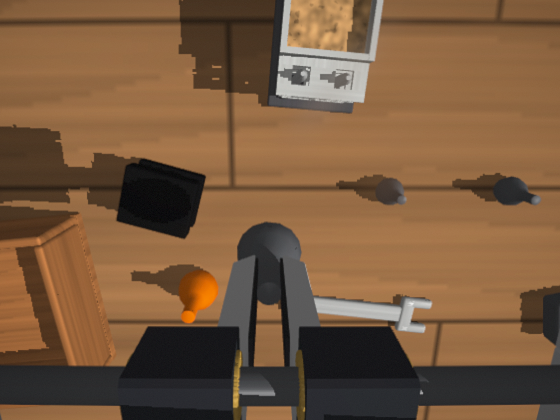

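View pics/z18.png

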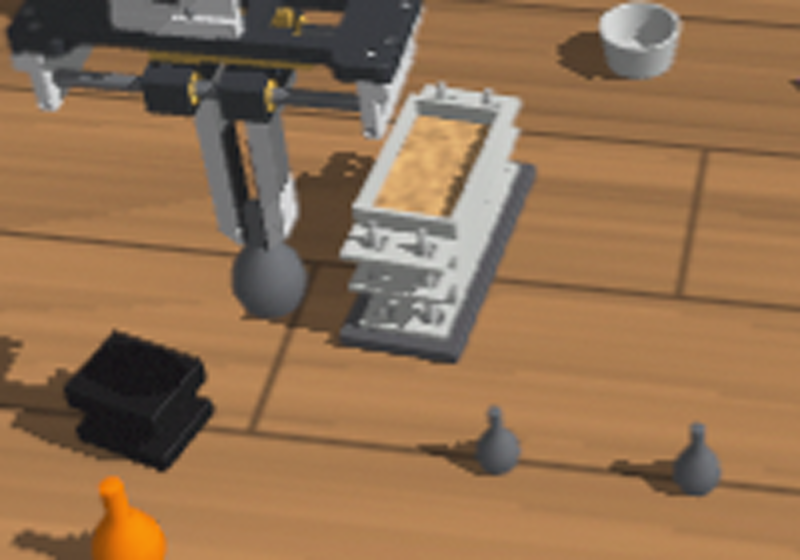

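jog_arm(
  increments=[
    [1, 0.3, 0, 0, 0, 0, 0.8],
    [2, 0.5, 0, 0, 0, 0, 0.8],
    [3, 0.75, 0, 0, 0, 0, 0.8],
    [3.2, 0.8, 0, 0, 0, 0, 0.8],
    [3.2, 0.8, 0, 0, 0, 0, 0.8],
    [2.3, 0.6, 0, 0, 0, 0, 0.8],
    [1.4, 0.35, 0, 0, 0, 0, 0.8],
    [0.66, 0.17, 0, 0, 0, 0, 0.8],
    [0, 0, 0, 0, 0, 0, 0.8],
    [0, 0, 0, 0, 0, 0, 0.8],
    [0, 0, 0, 0, 0, 0, 0.8],
  ],
)

```text
clock: 36.33
eef_pos: [518.7, -126.2, 190.3]
eef_rot: [3.142, -0.0, 3.142]
wrist_force: [-0.3, 0.0, -4.6]
finger_gap: 10.9
```

```bash
python3 - <<'E'
from h import *
c=camera('wrist');save('w19',c)
s=camera('scene');save('s19',s);im=cv2.imread('pics/s19.png')
cv2.imwrite('pics/z19.png',cv2.resize(im[110:250,150:320],None,fx=4,fy=4,interpolation=cv2.INTER_CUBIC))
delta(518,-126,135,180)
E
```

```text
pose [ 518.6 -126.2  190.4] rpy [ 1.8e+02 -1.0e-02 -1.8e+02] t 36.425 F [ 0.   0.1 -3.5] gap 11.009407912967784
tilt err [ 0.   -0.01  0.  ]
wz 0.0 then shift cm [0.057 0.019 5.539]
```

View pics/w19.png

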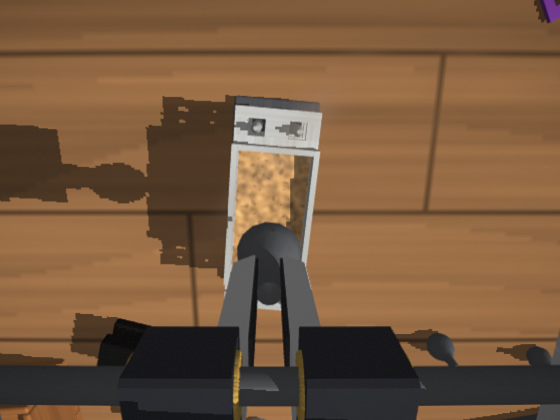

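View pics/z19.png

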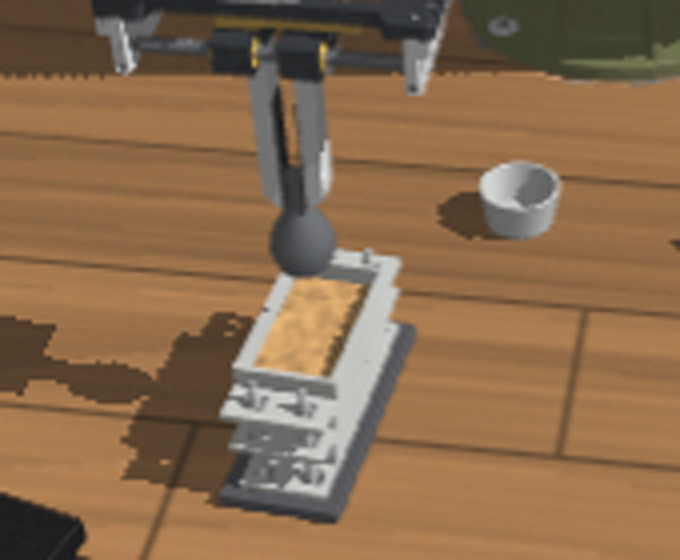

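jog_arm(
  increments=[
    [0.05, 0, 0.8, 0, 0, 0, 0.8],
    [0, 0, 1.4, 0, 0, 0, 0.8],
    [0, 0, 1.4, 0, 0, 0, 0.8],
    [0, 0, 0.9, 0, 0, 0, 0.8],
    [0, 0, 0.5, 0, 0, 0, 0.8],
    [0, 0, 0.3, 0, 0, 0, 0.8],
    [0, 0, 0, 0, 0, 0, 0.8],
    [0, 0, 0, 0, 0, 0, 0.8],
    [0, 0, 0, 0, 0, 0, 0.8],
  ],
)

```text
clock: 37.55
eef_pos: [518.0, -126.2, 137.8]
eef_rot: [-3.141, 0.0, -3.142]
wrist_force: [-0.5, -0.7, -4.6]
finger_gap: 11.2
```

jog_arm(
  increments=[
    [0, 0, 0.2, 0, 0, 0, 0.8],
    [0, 0, 0.1, 0, 0, 0, 0.8],
    [0, 0, 0, 0, 0, 0, 0.8],
    [0, 0, 0, 0, 0, 0, 0.8],
  ],
)

```text
clock: 38.05
eef_pos: [517.9, -126.1, 134.5]
eef_rot: [-3.142, 0.0, -3.142]
wrist_force: [-0.3, -0.1, -4.6]
finger_gap: 11.1
```

jog_arm(
  increments=[
    [0, 0, 0.06, 0, 0, 0, 0.8],
    [0, 0, 0.05, 0, 0, 0, 0.8],
    [0, 0, 0, 0, 0, 0, 0.8],
    [0, 0, 0, 0, 0, 0, 0.8],
  ],
)

```text
clock: 38.55
eef_pos: [518.3, -126.2, 134.5]
eef_rot: [-3.141, 0.001, -3.142]
wrist_force: [-3.3, 1.9, 7.9]
finger_gap: 10.9
```

Contact is made: wrist force went from −4.6 to +7.9 N. Before letting go I'll look.

```bash
python3 - <<'E'
from h import *
s=camera('scene');save('s20',s);im=cv2.imread('pics/s20.png')
cv2.imwrite('pics/z20.png',cv2.resize(im[110:250,150:320],None,fx=4,fy=4,interpolation=cv2.INTER_CUBIC))
E
```

```text
(no output)
```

View pics/z20.png

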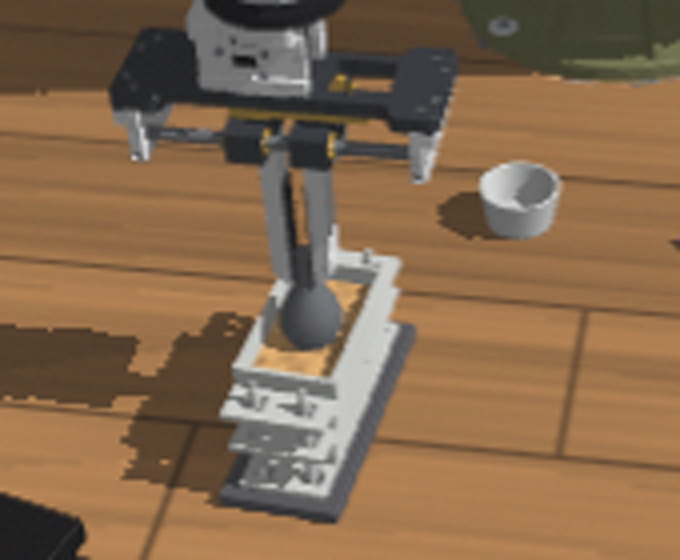

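The weight stands upright in mid-tray at about (312,315) in the crop. Releasing.

jog_arm(
  increments=[
    [0, 0, 0, 0, 0, 0, 2],
    [0, 0, 0, 0, 0, 0, 3],
    [0, 0, 0, 0, 0, 0, 4.5],
    [0, 0, 0, 0, 0, 0, 4.5],
    [0, 0, 0, 0, 0, 0, 4.5],
    [0, 0, -1, 0, 0, 0, 4.5],
    [0, 0, -3, 0, 0, 0, 4.5],
    [0, 0, -5, 0, 0, 0, 4.5],
    [0, 0, -5, 0, 0, 0, 4.5],
    [0, 0, -2, 0, 0, 0, 4.5],
    [4, 0, 0, 0, 0, 0, 4.5],
    [4, 0, 0, 0, 0, 0, 4.5],
    [0, 0, 0, 0, 0, 0, 4.5],
    [0, 0, 0, 0, 0, 0, 4.5],
    [0, 0, 0, 0, 0, 0, 4.5],
    [0, 0, 0, 0, 0, 0, 4.5],
  ],
)

```text
clock: 40.6
eef_pos: [438.3, -126.1, 293.2]
eef_rot: [3.141, -0.001, -3.141]
wrist_force: [-0.1, 0.3, -0.1]
finger_gap: 45.4
```

```bash
python3 - <<'E'
from h import *
s=camera('scene');save('s21',s);im=cv2.imread('pics/s21.png')
b=cv2.resize(im[140:250,180:290],None,fx=4,fy=4,interpolation=cv2.INTER_CUBIC)
c=camera('wrist');save('w21',c);im=cv2.imread('pics/w21.png')
a=cv2.resize(im,None,fx=.64,fy=.64);a=cv2.copyMakeBorder(a,0,b.shape[0]-a.shape[0],0,0,0)
cv2.imwrite('pics/z21.png',np.hstack([a,b]))
st=read_state();print(st['clock'],st['eef_pos'],st['qd'].round(3))
E
```

```text
40.7 [ 438.15930293 -126.10354554  293.25441527] [ 0.001 -0.006  0.004  0.     0.     0.   ]
```

View pics/z21.png

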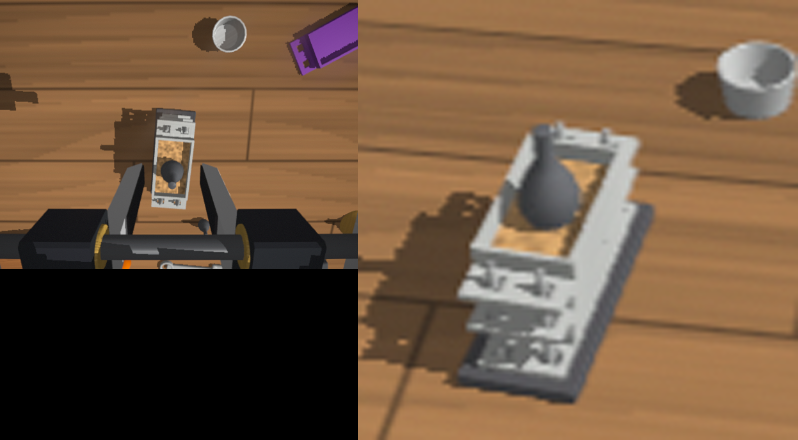

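View pics/s21.png

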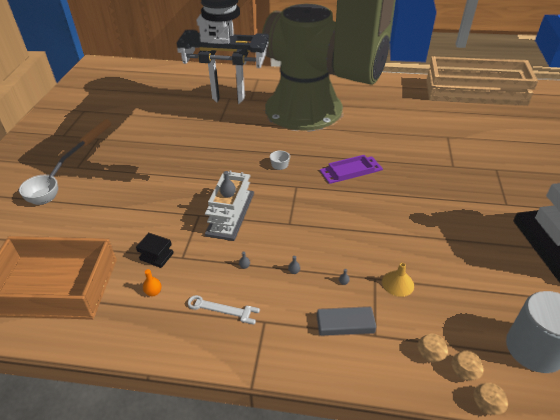

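```bash
python3 - <<'E'
from h import *
s=camera('scene')
p=proj(s,[[518,-126,84],[518,-126,134]]);print(p,(p-[180,140])*4+[358,0])
E
```

```text
[[227.22472745 188.08664649]
 [225.41318466 171.44135819]] [[546.89890978 192.34658597]
 [539.65273863 125.76543274]]
```

The predicted belly and stem-top pixels, (547,192) and (540,126), match what the picture shows: belly about (548,193), top about (541,128). So the weight is upright and centred, and I'm handing in.

```bash
python3 - <<'E'
from h import *
print(sign_off())
E
```

```text
the job is handed in; nothing more can be done
None
```

The stand is assembled and handed in at about 41 s of the 128 s allowed. `sign_off()` gives no verdict, so the result rests on my own last checks.

**What I did:** I slid the deep tray, then the divided tray, then the shallow cork tray over the posts. Each was lined up by looking at the post tips through the corner holes. I then stood the biggest weight in the middle of the shallow tray, let go and backed the arm away.

**What the last checks showed:**
- **Trays:** each one met contact at its expected seated height (arm at about 36, 66.5 and 90 mm). In the pictures they look level, with a post in every hole. I did not measure their tilt or offsets after release.
- **Weight:** its belly and stem top appeared within about 2 pixels, in a 4x enlarged view, of where an upright, centred weight would be. I judged it at rest from the pictures only.
- **Other items:** I did not approach or touch the three smaller weights, and they look unmoved and upright in the final picture. The purple and orange look-alikes were left alone.
- **Arm:** it was at rest and clear of everything at hand-in.

**Disagreements:**
- The stand's angle came out as −3.7° from the top camera and about −4.9° from the wrist camera. I used the wrist value and all three trays went down without jamming.
- The grip on the weight's stem read about 11 mm instead of 12, and it did not slip.

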